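Cap a print head in the bench screw press: touch plus half a turn

TASK

Lay the loose print head in the nest of the green capping press's drawn-out slide and push the slide fully home by its knob. Then crank the screw clockwise until the sealing cap first touches the head, add half a turn more from there so that the seal is loaded, and let go. Wind by feel and do not overtighten: the head's plate cracks; leave the ink bottles standing where they are.

Things in the scene. Friction and masses are not known exactly. Their poses are not given: they have to be found in the camera images.
- print_head: the work: black print head with a pale plate on top, 46 x 68 x 35 mm (x, y, z), about 0.11 kg, loose on the bench, plate up. Origin: centre of its underside; x along its 46 mm width. It lies in the gap between the closed printer and the right-hand one (0.14 and 0.21 m high, each about 60 mm from its centre, across its y). It goes into the nest either way round.
- press: the fixed green bench screw press. Origin: at bench height straight below the screw axis; x points the way the slide goes in, away from the robot. Base 106 mm wide, x = -205 to +86 mm, 28 mm high; column behind the axis; overarm at z = 148 to 202 mm reaching to x = -26 mm; on top the screw's crank disc, 96 mm across. Right-hand thread.
- carriage (a joint): the press's loading slide, m: 0 fully drawn out (for loading), 0.160 fully home on its stop, with the nest right under the screw. It moves along the press's x with about 3 N of friction and stays where it is left.
- nest (a point): centre of the nest floor on the slide, 50 mm above the bench; moves with the slide, axes as the press's. Four corner lips, 8 mm high, bound a place 51 mm along x by 72 mm along y: the head's 46 mm width lies along the press's x. The lips leave the middle 38 mm of the long sides and the middle 27 mm of the ends open.
- slide_knob (a point): top centre of the upright black knob on the slide's tongue, 97 mm in front (-x) of the nest's centre, 104 mm above the bench. The knob is 50 mm tall, 22 mm across near its top, 18 mm lower down. Take it near the top: the printer to its right is 0.14 m high and stands about 65 mm from the knob, the one to its left 0.21 m high and about 120 mm away.
- crank (a joint): angle of the screw's crank, rad: grows as it is turned clockwise seen from above, which lowers the screw 8 mm a turn; range 0 to 26. Friction takes a steady 6 to 7 N at the knob (read it while turning slowly) and holds the screw where it is left. First touch of the cap on the head adds 3 N within 20 degrees (the spring's preload, 90 N on the head); the next half turn adds 2.5 N more, evenly.
- crank_knob (a point): middle of the upright crank knob, a freely spinning black grip 19 mm across and 36 mm tall (this point is 15 mm below its top). It circles the screw axis clockwise at a radius of 36 mm and sinks 8 mm a turn. At crank = 0 it is 260 mm above the bench, on the press's +x side of the axis; at crank = a it has gone round clockwise by a.
- spindle: lower end of the screw; sinks 8 mm a crank turn, does not turn. Origin: on the axis, 102.5 mm above the bench at crank = 0. The sprung cap holder, 36 x 56 mm, ends here; its black rubber seal stands 4 to 12 mm further down: seals differ and are not measured, so the touch on the head (top 84 mm above the bench in the nest) comes 0.4 to 1.9 turns from the start and must be felt.
- ink_m: magenta ink bottle with a black pointed cap, 34 x 46 x 118 mm, standing behind the closed printer; bystander. Origin: centre of its underside.
- ink_y: yellow ink bottle, like the magenta one; bystander.
- ink_c: cyan ink bottle, like the magenta one; bystander.

How it is judged:
By the outcome, as a careful person would: the job done as asked, in the order asked, and still so for the second after the job is handed in, with the robot touching nothing.
It also fails if it takes over 72 s, if anything falls off the work surface, if the arm or the gripper's body presses on something with over 40 N, if the wrist force passes 120 N, or if a joint passes its speed limit or range.

ROBOT

A 6-joint arm with a two-finger parallel gripper is mounted at the origin on a cart in front of the work surface, level with it; the furniture and walls round the work are solid. World frame = base frame: x ahead of the robot, y to its left, z up, the work surface at z = 0. Lengths are in m, angles in rad, forces in N, time in s.
With the tool pointing down it reaches from about 0.35 to 0.925 m from the base axis. Payload 6.4 kg.
Tool frame: the origin (TCP) lies at the centre of the arm's flange, where the gripper is bolted on; the fingertips stand 199 mm ahead of it and the grasp point (between the pads) lies 180 mm ahead of it (manip.nose_length is the z of the fingertips in the tool frame, in m); z points along the fingers, y is the line along which they close (so a half turn about z gives the same grasp; the last joint's range is limited). The gripper opens to 94 mm and grips with 3 to 60 N. Pads are 16 mm wide; open, the fingers measure 119 mm over their backs; the gripper's body (75 mm by 177 mm) begins 78 mm behind the grasp point.
Start: joints at [1.107, 0.245, 1.558, -0, 1.339, -0.174], TCP at [0.186, 0.623, 0.405] pointing down, gripper open.
Joint ranges: [-3.13, 3.13], [-1.02, 2.26], [0.13, 2.54], [-0.95, 4.09], [0.21, 2.88], [-2.74, 2.74]. Speed limits (rad/s): [2.57, 2.57, 3.14, 3.14, 3.14, 3.14].

INTERFACE

Orientations are given as a unit quaternion [w, x, y, z].
In Python, from rig import manip gives the robot as it stands.
- The arm moves only by the tool move_arm, never from a script. Its argument "rows" is a list of rows, each a list of 2 entries, a list of its own where there are three numbers: the shift along the tool's x, y, z normalised to -1 to 1, where 1 is 0.25 m, then the turn, a rotation vector about the tool's x, y, z normalised to -1 to 1, where 1 is 30 degrees. In form: [[[x, y, z], [wx, wy, wz]], ...]. A call has 1 to 12 rows; each row shifts and turns the commanded pose from where the row before left it, along the tool's axes as they then stand; what a row does not reach is not made up. A row lasts 1/10 s, in which the tool goes at most 50 mm and 8.59 degrees, less where a joint would pass 70% of its speed; a pose out of reach is approached as far as the arm can. A call with a number of a shift or a turn outside -1 to 1 is refused whole. A call with a gripper value outside its range is refused whole. "hand" is the gripper command: -1 is shut, 1 is fully open, values between are in proportion, set as the call begins (left out, the last holds). The fingers move at their own pace and stop on an object; the grip force is fixed at half the most. Time passes only in rows, so rows that do not move let the fingers close. It gives the time, the measured TCP pose, the force, the opening and the grip force at its end, in the units of the state.
- manip.state(): the state, without advancing time (a new reading comes with each control period).
- manip.get_image(name): name is "side" or "top" or "wrist"; returns the picture (400x640x3 uint8, red, green, blue); there is no depth.
- manip.camera_params(name): a dict with "mtx" (3x3 intrinsics, pixels), "k1" (the pictures are not rectified: a ray, as slopes to the right and down, at radius r is drawn at 1 + k1 r^2 times it, then the intrinsics apply), "position" and "orientation" of the camera in the world; the wrist camera has in their place "mount" (4x4, takes a point from camera to tool coordinates, whose origin is the TCP and whose axes are the flange's). Camera axes: x right, y up, looking along -z (the intrinsics and any distortion apply to the point x, -y, -z); pixel columns grow to the right and rows downward; lengths in m; the calibration is good to about 2 mm. A picture is of the moment at which its call begins: read the wrist's pose just before it. camera_params takes no time and is no camera call.
- manip.sign_off(): hands the job in; it is judged then, once.
The state is a dict: "time": time; "q": joint angles; "joint_velocities": joint speeds; "joint_efforts": joint torques, N m; "eef_pos": TCP position; "eef_rot": TCP orientation; "contact_force": force on the tool from outside, world axes, zero at the start; "wrist_torque": the same for the moment, N m; "width": opening from 0.0 (shut) to 1.0 (fully open); "grasp_force": force on a finger pad.
Only numpy, scipy, OpenCV 4.12 (cv2) and the standard library are available. Lean on these libraries where they do the work, as an engineer would, in place of code of your own. Each camera call takes 0.05 s, during which the arm holds its last target. There are 200 camera calls.

## Working session

There is one attempt and no reset: what is moved stays moved. The work goes in short steps, Python scripts to look and compute and a tool call to move; the robot and the scene stay as the last step left them, time stands still between calls to the robot, and variables do not carry over. Pictures are saved under pics/ and viewed, at most 10 in all, crops included, and the job is handed in when it is done.

Besides the shell and the picture viewer there is one more tool, called after "Call:" as name(argument=value, ...), one argument or row to a line, values as JSON. move_arm: Moves the arm, as the interface text tells. Scaled input: -1 to 1 covers 0.25 m each way for a shift and 30 degrees each way for a turn. Its arguments: {"type":"object","properties":{"rows":{"type":"array","items":{"type":"array"}},"hand":{"type":"number"}},"required":["rows"]}

```bash
ls; mkdir -p pics; python3 - <<'E'
from rig import manip
import cv2
for n in("side","top","wrist"):
    s=manip.state();im=manip.get_image(n);cv2.imwrite(f"pics/{n}0.png",im[:,:,::-1])
    print(n,manip.camera_params(n))
print(s)
E
```

```text
pics
side {'mtx': array([[429.46944456,   0.        , 323.95201218],
       [  0.        , 429.46944456, 201.29826852],
       [  0.        ,   0.        ,   1.        ]]), 'k1': -0.028041206607821736, 'position': array([ 0.51993815, -0.57834152,  1.06953067]), 'orientation': array([ 0.96527987,  0.26052232,  0.00103979, -0.01902161])}
top {'mtx': array([[416.9688365 ,   0.        , 315.30882853],
       [  0.        , 416.9688365 , 200.85925458],
       [  0.        ,   0.        ,   1.        ]]), 'k1': 0.02883204444404966, 'position': array([ 0.10422745, -0.19610662,  1.34096015]), 'orientation': array([ 0.79865023,  0.14356554, -0.10339821, -0.57520045])}
wrist {'mtx': array([[322.79182938,   0.        , 319.26445926],
       [  0.        , 322.79182938, 196.86451995],
       [  0.        ,   0.        ,   1.        ]]), 'k1': -0.0571539172658975, 'mount': array([[ 1.06422275e-03,  9.61367916e-01,  2.75264596e-01,
         8.02464999e-02],
       [ 9.99999380e-01, -9.33185563e-04, -6.07006618e-04,
         1.09696344e-04],
       [-3.26683740e-04,  2.75265072e-01, -9.61368313e-01,
         2.06501033e-02],
       [ 0.00000000e+00,  0.00000000e+00,  0.00000000e+00,
         1.00000000e+00]])}
{'time': 0.1, 'q': array([ 1.10688930e+00,  2.45710455e-01,  1.55884226e+00, -1.53059460e-05,
        1.33869827e+00, -1.74114541e-01]), 'joint_velocities': array([ 0.00025448, -0.00273299, -0.00050481, -0.00159172,  0.00242322,
        0.00040538]), 'joint_efforts': array([ 8.87075694e-04, -4.16909266e+01, -3.15527737e+01,  6.86601433e-02,
        3.08935647e-02, -5.07752441e-05]), 'eef_pos': array([0.18565641, 0.62272015, 0.40370368]), 'eef_rot': array([-2.52978455e-04,  1.44387963e-01,  9.89520808e-01, -7.89666368e-04]), 'contact_force': array([-0.40025189,  0.05825511,  0.34445841]), 'wrist_torque': array([-0.00561093, -0.00147913, -0.01898029]), 'grasp_force': 0.0, 'width': 1.0003268068122344}
```

View pics/top0.png

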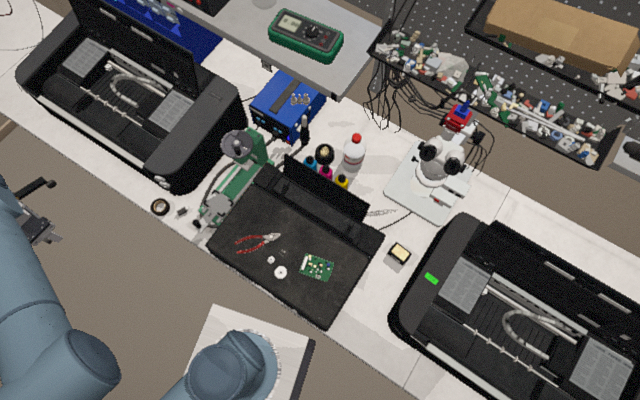

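View pics/side0.png

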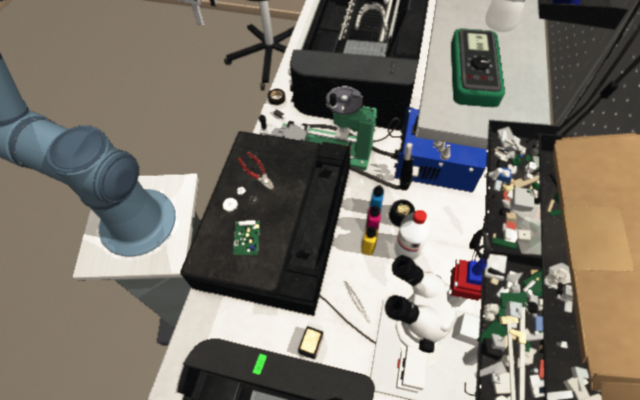

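The top view shows the head at about (399,254) and the press disc at about (237,145). In the side view they are at (312,342) and (345,98). I'll write helpers and enlarge these areas.

```bash
cat > h.py <<'E'
import numpy as np, cv2
from scipy.spatial.transform import Rotation as R
from rig import manip
def rot(q): return R.from_quat([q[1],q[2],q[3],q[0]])
def cam(n,s=None):
    p=manip.camera_params(n)
    if n!='wrist': return p,rot(p['orientation']).as_matrix(),np.array(p['position'])
    M=np.array(p['mount']);T=rot(s['eef_rot']).as_matrix()
    return p,T@M[:3,:3],T@M[:3,3]+s['eef_pos']
def ray(n,uv,s=None):
    p,Rm,o=cam(n,s);K=p['mtx']
    d=np.array([(uv[0]-K[0,2])/K[0,0],(uv[1]-K[1,2])/K[1,1]]);x=d.copy()
    for _ in range(20): x=d/(1+p['k1']*(x@x))
    return o,Rm@np.array([x[0],-x[1],-1])
def plane(n,uv,z,s=None):
    o,d=ray(n,uv,s);return o+d*(z-o[2])/d[2]
def tri(a,b):
    (o1,d1),(o2,d2)=a,b
    t=np.linalg.lstsq(np.c_[d1,-d2],o2-o1,rcond=None)[0]
    p,q=o1+d1*t[0],o2+d2*t[1];return (p+q)/2,np.linalg.norm(p-q)
def proj(n,P,s=None):
    p,Rm,o=cam(n,s);c=Rm.T@(np.array(P)-o);x=np.array([c[0],-c[1]])/-c[2]
    x=x*(1+p['k1']*(x@x));K=p['mtx'];return np.array([K[0,0]*x[0]+K[0,2],K[1,1]*x[1]+K[1,2]])
E
python3 - <<'E'
from h import *
t=cv2.imread('pics/top0.png');s=cv2.imread('pics/side0.png')
def crop(im,u,v,w,h,k): return cv2.resize(im[v:v+h,u:u+w],None,fx=k,fy=k,interpolation=cv2.INTER_CUBIC)
a=crop(t,185,115,100,120,4);b=crop(s,250,75,130,100,3)
c=np.zeros((600,800,3),np.uint8);c[:480,:400]=a;c[:300,400:790]=b
c[300:540,400:640]=crop(t,370,230,60,60,4);c[300:540,640:800]=crop(s,292,312,40,60,4)
cv2.imwrite('pics/crop0.png',c)
for n,im,(u,v,w,h) in(('top',t,(380,235,40,40)),('side',s,(295,320,35,40))):
    hsv=cv2.cvtColor(im,cv2.COLOR_BGR2HSV)[v:v+h,u:u+w]
    m=cv2.inRange(hsv,(15,40,130),(40,180,255));cs,_=cv2.findContours(m,0,1);k=max(cs,key=cv2.contourArea)
    r=cv2.minAreaRect(k);box=cv2.boxPoints(r)+[u,v]
    P=np.array([plane(n,x,.0345) for x in box]);print(n,r,box.round(1).tolist(),P.round(4).tolist(),P.mean(0),[np.linalg.norm(P[i]-P[i-1]).round(4) for i in range(4)])
E
```

```text
top ((20.048782348632812, 16.93902587890625), (16.2420711517334, 10.463642120361328), 38.65980529785156) [[390.4, 251.0], [397.0, 242.8], [409.7, 252.9], [403.1, 261.1]] [[0.4787, -0.3241, 0.0345], [0.5114, -0.3371, 0.0345], [0.492, -0.3837, 0.0345], [0.4597, -0.3705, 0.0345]] [ 0.48544249 -0.35387092  0.0345    ] [np.float64(0.0501), np.float64(0.0352), np.float64(0.0505), np.float64(0.0348)]
side ((15.05203628540039, 20.554298400878906), (15.000601768493652, 22.40000343322754), 19.653825759887695) [[299.2, 348.6], [306.8, 327.5], [320.9, 332.5], [313.3, 353.6]] [[0.4574, -0.3707, 0.0345], [0.4758, -0.3225, 0.0345], [0.5091, -0.3357, 0.0345], [0.49, -0.3833, 0.0345]] [ 0.48306969 -0.35307654  0.0345    ] [np.float64(0.035), np.float64(0.0516), np.float64(0.0358), np.float64(0.0513)]
```

View pics/crop0.png

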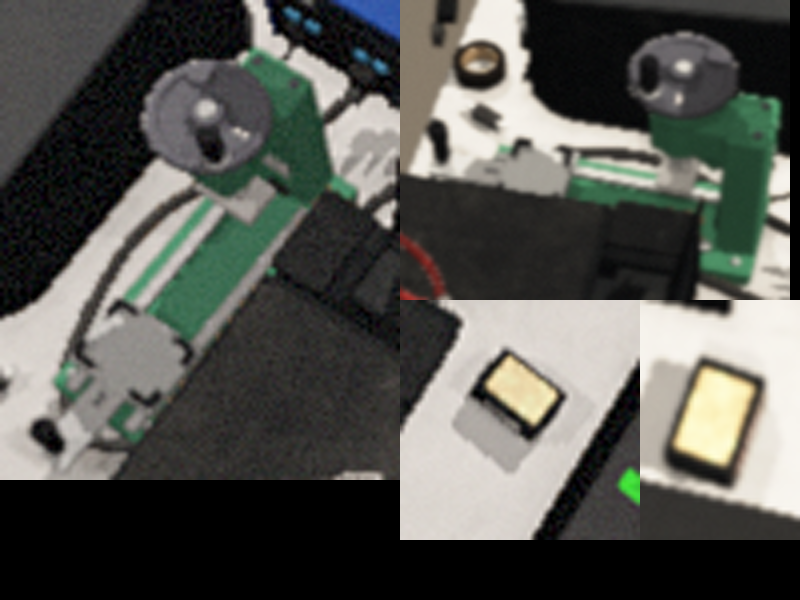

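```bash
python3 - <<'E'
from h import *
T=lambda u,v:ray('top',(185+u/4,115+v/4))
S=lambda u,v:ray('side',(250+(u-400)/3,75+v/3))
for n,a,b in(('disc',(207,115),(683,75)),('hubtop',(205,107),(684,67)),('cknob',(211,142),(650,75)),('sknob',(45,433),(437,135)),('nestc',(134,354),(530,168))):
    print(n,tri(T(*a),S(*b)))
print('nadir',proj('top',(.104,-.196,0)),proj('side',(.52,-.578,0)))
for z,p in((.058,(122,308)),(.058,(185,350)),(.058,(145,400)),(.058,(83,372)),(.104,(40,428)),(.104,(50,440))):
    print(p,plane('top',(185+p[0]/4,115+p[1]/4),z))
# dark mask in disc areas: grey disc contour
E
```

```text
disc (array([0.59251857, 0.2140248 , 0.23204095]), np.float64(0.001276336473850577))
hubtop (array([0.5933411 , 0.21390134, 0.24232557]), np.float64(0.001990506292713483))
cknob (array([0.56282997, 0.19445183, 0.25444661]), np.float64(0.0019168657324153259))
sknob (array([0.35584063, 0.28111316, 0.08872502]), np.float64(0.0010194728903488387))
nestc (array([0.44551874, 0.2493232 , 0.06905506]), np.float64(0.002825896905028935))
nadir [315.2511054  356.45564054] [329.84007591 448.65530859]
(122, 308) [0.48144646 0.27751236 0.058     ]
(185, 350) [0.46366866 0.21413524 0.058     ]
(145, 400) [0.41352185 0.22822617 0.058     ]
(83, 372) [0.41977427 0.2853402  0.058     ]
(40, 428) [0.35567931 0.2809682  0.104     ]
(50, 440) [0.34921407 0.26966384 0.104     ]
```

View pics/wrist0.png

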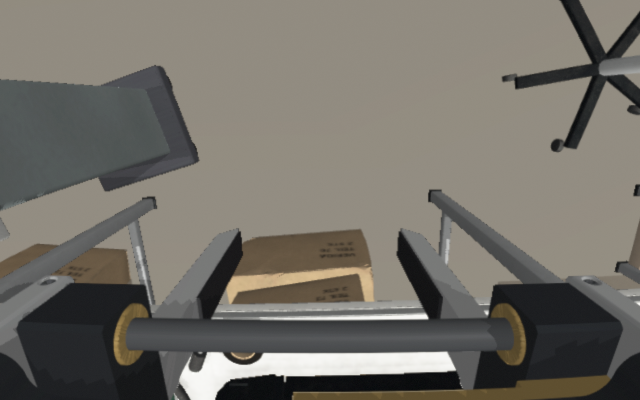

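Top view: press axis about (0.593,0.214) with its x at -14.5°. The crank knob is already about 130° round. The start wrist view shows only the floor and the gripper. Next I plan the transit to the head.

```bash
cat >> h.py <<'E'
def yaw(s):
    x=rot(s['eef_rot']).as_matrix()[:,0];return np.degrees(np.arctan2(x[1],x[0]))
def plan(p0,y0,p1,y1,n,dec=3):
    "rows (tool down) from p0,yaw y0 to p1,yaw y1 in n equal rows; prints tool-axis rows"
    p0,p1=np.array(p0,float),np.array(p1,float);dy=(y1-y0+180)%360-180;p=p0.copy();rows=[];y=y0
    w=round(-dy/n/30,dec)
    for k in range(n):
        t=np.radians(y);x=np.array([np.cos(t),np.sin(t),0]);yv=np.array([np.sin(t),-np.cos(t),0]);A=np.c_[x,yv,[0,0,-1]]
        u=np.round(A.T@(p0+(p1-p0)*(k+1)/n-p)/.25,dec);p=p+A@u*.25;y-=w*30
        rows.append([[float(v) for v in u],[0,0,w]])
    print(str(rows).replace(' ',''));return p,y
E
python3 - <<'E'
from h import *
s=manip.state();y=yaw(s);print(y)
p,y=plan(s['eef_pos'],y,(.46,.1,.52),115,12)
plan(p,y,(.484,-.3535,.46),68.3,12)
E
```

```text
163.39617903764437
[[[-0.137,-0.141,-0.039],[0,0,np.float64(0.134)]],[[-0.147,-0.131,-0.038],[0,0,np.float64(0.134)]],[[-0.156,-0.12,-0.039],[0,0,np.float64(0.134)]],[[-0.164,-0.109,-0.039],[0,0,np.float64(0.134)]],[[-0.171,-0.097,-0.039],[0,0,np.float64(0.134)]],[[-0.177,-0.085,-0.038],[0,0,np.float64(0.134)]],[[-0.184,-0.073,-0.039],[0,0,np.float64(0.134)]],[[-0.187,-0.059,-0.039],[0,0,np.float64(0.134)]],[[-0.191,-0.046,-0.039],[0,0,np.float64(0.134)]],[[-0.194,-0.033,-0.038],[0,0,np.float64(0.134)]],[[-0.196,-0.018,-0.039],[0,0,np.float64(0.134)]],[[-0.197,-0.006,-0.039],[0,0,np.float64(0.134)]]]
[[[-0.14,-0.057,0.02],[0,0,np.float64(0.13)]],[[-0.144,-0.047,0.02],[0,0,np.float64(0.13)]],[[-0.147,-0.038,0.02],[0,0,np.float64(0.13)]],[[-0.149,-0.027,0.02],[0,0,np.float64(0.13)]],[[-0.15,-0.017,0.02],[0,0,np.float64(0.13)]],[[-0.151,-0.007,0.02],[0,0,np.float64(0.13)]],[[-0.152,0.003,0.02],[0,0,np.float64(0.13)]],[[-0.15,0.014,0.02],[0,0,np.float64(0.13)]],[[-0.15,0.024,0.02],[0,0,np.float64(0.13)]],[[-0.147,0.034,0.02],[0,0,np.float64(0.13)]],[[-0.145,0.044,0.02],[0,0,np.float64(0.13)]],[[-0.142,0.054,0.02],[0,0,np.float64(0.13)]]]
```

Call:
move_arm(
  rows=[
    [[-0.1, -0.1, -0.12], [0, 0, 0.13]],
    [[-0.14, -0.12, -0.08], [0, 0, 0.13]],
    [[-0.15, -0.11, -0.07], [0, 0, 0.13]],
    [[-0.16, -0.1, -0.06], [0, 0, 0.13]],
    [[-0.17, -0.09, -0.05], [0, 0, 0.13]],
    [[-0.175, -0.08, -0.05], [0, 0, 0.13]],
    [[-0.18, -0.07, -0.04], [0, 0, 0.13]],
    [[-0.185, -0.06, 0], [0, 0, 0.13]],
    [[-0.19, -0.05, 0], [0, 0, 0.13]],
    [[-0.19, -0.03, 0], [0, 0, 0.13]],
    [[-0.195, -0.02, 0], [0, 0, 0.13]],
    [[-0.195, -0.01, 0], [0, 0, 0.13]],
  ],
  hand=1,
)

```text
time: 1.35
eef_pos: [0.4571, 0.1275, 0.522]
eef_rot: [0.0, 0.527, 0.85, 0.0]
contact_force: [1.1, 1.1, -0.7]
width: 1.0
grasp_force: 0.0
```

Call:
move_arm(
  rows=[
    [[-0.15, -0.06, 0.02], [0, 0, 0.14]],
    [[-0.15, -0.05, 0.02], [0, 0, 0.14]],
    [[-0.15, -0.04, 0.02], [0, 0, 0.14]],
    [[-0.15, -0.03, 0.02], [0, 0, 0.14]],
    [[-0.15, -0.02, 0.02], [0, 0, 0.14]],
    [[-0.15, -0.01, 0.02], [0, 0, 0.14]],
    [[-0.15, 0.0, 0.02], [0, 0, 0.14]],
    [[-0.15, 0.01, 0.02], [0, 0, 0.14]],
    [[-0.15, 0.02, 0.02], [0, 0, 0.14]],
    [[-0.15, 0.03, 0.02], [0, 0, 0.14]],
    [[-0.15, 0.04, 0.02], [0, 0, 0.14]],
    [[-0.15, 0.05, 0.02], [0, 0, 0.13]],
  ],
)

```text
time: 2.55
eef_pos: [0.4701, -0.3335, 0.4615]
eef_rot: [-0.0, 0.837, 0.547, 0.0]
contact_force: [0.7, -0.3, 0.4]
width: 1.002
grasp_force: 0.0
```

```bash
python3 - <<'E'
from h import *
s=manip.state();im=manip.get_image('wrist')[:,:,::-1].copy();cv2.imwrite('pics/w1.png',im)
print(s['eef_pos'],yaw(s),s['contact_force'],proj('wrist',(.4838,-.3535,.035),s))
plan(s['eef_pos'],yaw(s),(.4838,-.3535,.46),68.3,2)
E
```

```text
[ 0.4700624  -0.3335112   0.46153857] 66.32395563436675 [ 0.70365149 -0.31700192  0.367692  ] [335.29425797 179.9067626 ]
[[[-0.026,0.041,0.003],[0,0,np.float64(-0.033)]],[[-0.026,0.041,0.003],[0,0,np.float64(-0.033)]]]
```

View pics/w1.png

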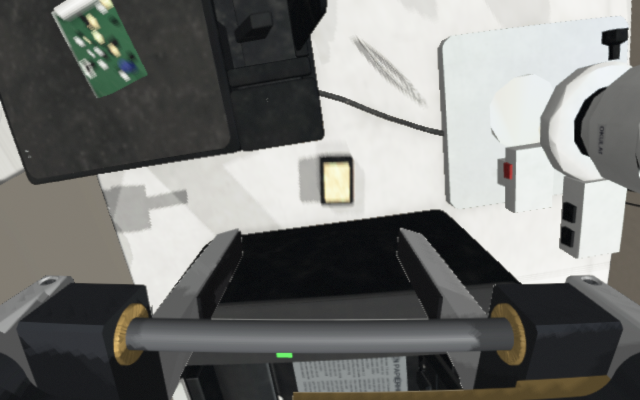

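The head is at about (337,182) in the wrist view, against a prediction of (335,180). I'll refine it with the plate mask.

```bash
python3 - <<'E'
from h import *
s=manip.state();im=cv2.imread('pics/w1.png')
hsv=cv2.cvtColor(im,cv2.COLOR_BGR2HSV)[150:215,310:365]
m=cv2.inRange(hsv,(15,40,130),(40,180,255));k=max(cv2.findContours(m,0,1)[0],key=cv2.contourArea)
box=cv2.boxPoints(cv2.minAreaRect(k))+[310,150]
P=np.array([plane('wrist',x,.035,s) for x in box]);e=np.diff(np.r_[P,P[:1]],axis=0)
print(P.mean(0),[(np.linalg.norm(v).round(4),np.degrees(np.arctan2(v[1],v[0])).round(1)) for v in e])
c=P.mean(0)
p,y=plan(s['eef_pos'],yaw(s),(c[0],c[1],.40),68.3,3)
p,y=plan(p,y,(c[0],c[1],.207),68.3,6)
E
```

```text
[ 0.4824028  -0.36197187  0.035     ] [(np.float64(0.0316), np.float64(-23.9)), (np.float64(0.0529), np.float64(-112.5)), (np.float64(0.0328), np.float64(156.1)), (np.float64(0.0529), np.float64(66.3))]
[[[-0.022,0.029,0.08],[0,0,np.float64(-0.026)]],[[-0.023,0.029,0.08],[0,0,np.float64(-0.026)]],[[-0.023,0.028,0.081],[0,0,np.float64(-0.026)]]]
[[[-0.0,0.0,0.129],[0,0,np.float64(0.0)]],[[-0.0,0.0,0.128],[0,0,np.float64(0.0)]],[[-0.0,0.0,0.129],[0,0,np.float64(0.0)]],[[-0.0,0.0,0.128],[0,0,np.float64(0.0)]],[[-0.0,0.0,0.129],[0,0,np.float64(0.0)]],[[-0.0,0.0,0.129],[0,0,np.float64(0.0)]]]
```

Call:
move_arm(
  rows=[
    [[-0.03, 0.03, 0.05], [0, 0, -0.01]],
    [[-0.03, 0.03, 0.07], [0, 0, 0]],
    [[-0.02, 0.03, 0.07], [0, 0, 0]],
    [[0, 0, 0.05], [0, 0, 0]],
    [[0, 0, 0], [0, 0, 0]],
  ],
)

```text
time: 3.1
eef_pos: [0.483, -0.3581, 0.3992]
eef_rot: [-0.003, 0.835, 0.551, -0.0]
contact_force: [-0.3, 0.3, -0.5]
width: 0.996
grasp_force: 0.0
```

```bash
cat > head.py <<'E'
from h import *
import sys
s=manip.state();im=manip.get_image('wrist')[:,:,::-1].copy();cv2.imwrite('pics/%s.png'%sys.argv[1],im)
hsv=cv2.cvtColor(im,cv2.COLOR_BGR2HSV);m=cv2.inRange(hsv,(15,40,130),(40,180,255));m[310:]=0
g=proj('wrist',(.483,-.357,.035),s)
cs=[c for c in cv2.findContours(m,0,1)[0] if cv2.contourArea(c)>200 and abs(cv2.minAreaRect(c)[0]-g).max()<60];k=max(cs,key=cv2.contourArea)
box=cv2.boxPoints(cv2.minAreaRect(k));print('px',box.mean(0),g,cv2.minAreaRect(k))
P=np.array([plane('wrist',x,.035,s) for x in box]);e=np.diff(np.r_[P,P[:1]],axis=0);c=P.mean(0)
print(s['eef_pos'],yaw(s),c,[(np.linalg.norm(v).round(4),np.degrees(np.arctan2(v[1],v[0])).round(1)) for v in e])
E
python3 head.py w2
```

```text
px [320.  177.5] [320.32266481 180.94186967] ((320.0, 177.5), (43.0, 30.0), 90.0)
[ 0.48296861 -0.35814321  0.39915239] 66.86911666314906 [ 0.48400922 -0.35371807  0.035     ] [(np.float64(0.0321), np.float64(-23.0)), (np.float64(0.0479), np.float64(-112.3)), (np.float64(0.0333), np.float64(157.0)), (np.float64(0.0479), np.float64(66.3))]
```

Call:
move_arm(
  rows=[
    [[0.016, -0.002, 0.13], [0, 0, 0]],
    [[0, 0, 0.18], [0, 0, 0]],
    [[0, 0, 0.18], [0, 0, 0]],
    [[0, 0, 0.16], [0, 0, 0]],
    [[0, 0, 0.08], [0, 0, 0]],
    [[0, 0, 0.035], [0, 0, 0]],
    [[0, 0, 0], [0, 0, 0]],
  ],
)

```text
time: 3.85
eef_pos: [0.4844, -0.3551, 0.2108]
eef_rot: [-0.0, 0.835, 0.551, -0.0]
contact_force: [0.6, -0.5, 0.1]
width: 1.005
grasp_force: 0.0
```

Call:
move_arm(
  rows=[
    [[0, 0, 0], [0, 0, 0]],
    [[0, 0, 0], [0, 0, 0]],
    [[0, 0, 0], [0, 0, 0]],
    [[0, 0, 0], [0, 0, 0]],
    [[0, 0, 0], [0, 0, 0]],
    [[0, 0, 0], [0, 0, 0]],
    [[0, 0, 0], [0, 0, 0]],
  ],
  hand=-1,
)

```text
time: 4.55
eef_pos: [0.4842, -0.3554, 0.2108]
eef_rot: [-0.0, 0.835, 0.55, -0.0]
contact_force: [-0.1, 0.2, -0.1]
width: 0.467
grasp_force: 29.9
```

Gripped: 44 mm opening, 30 N. Now lift and carry to a viewpoint near the nest.

```bash
python3 - <<'E'
from h import *
s=manip.state();print(yaw(s))
plan((.4842,-.3554,.46),yaw(s),(.45,.16,.50),75.5,11,2)
E
```

```text
66.79306860427837
[[[0.17,-0.09,-0.01],[0,0,np.float64(-0.03)]],[[0.17,-0.08,-0.02],[0,0,np.float64(-0.03)]],[[0.17,-0.08,-0.01],[0,0,np.float64(-0.03)]],[[0.17,-0.08,-0.02],[0,0,np.float64(-0.03)]],[[0.17,-0.07,-0.01],[0,0,np.float64(-0.03)]],[[0.17,-0.07,-0.02],[0,0,np.float64(-0.03)]],[[0.18,-0.07,-0.01],[0,0,np.float64(-0.03)]],[[0.17,-0.07,-0.02],[0,0,np.float64(-0.03)]],[[0.18,-0.06,-0.01],[0,0,np.float64(-0.03)]],[[0.18,-0.06,-0.02],[0,0,np.float64(-0.03)]],[[0.18,-0.06,-0.01],[0,0,np.float64(-0.03)]]]
```

Call:
move_arm(
  rows=[
    [[0, 0, -0.1], [0, 0, 0]],
    [[0, 0, -0.18], [0, 0, 0]],
    [[0, 0, -0.18], [0, 0, 0]],
    [[0, 0, -0.18], [0, 0, 0]],
    [[0, 0, -0.18], [0, 0, 0]],
    [[0, 0, -0.18], [0, 0, 0]],
  ],
)

```text
time: 5.15
eef_pos: [0.4839, -0.3551, 0.4623]
eef_rot: [-0.0, 0.835, 0.55, -0.0]
contact_force: [0.6, -0.4, -1.4]
width: 0.467
grasp_force: 29.9
```

Call:
move_arm(
  rows=[
    [[0.17, -0.09, -0.01], [0, 0, -0.03]],
    [[0.17, -0.08, -0.02], [0, 0, -0.03]],
    [[0.17, -0.08, -0.01], [0, 0, -0.03]],
    [[0.17, -0.08, -0.02], [0, 0, -0.03]],
    [[0.17, -0.07, -0.01], [0, 0, -0.03]],
    [[0.17, -0.07, -0.02], [0, 0, -0.03]],
    [[0.18, -0.07, -0.01], [0, 0, -0.03]],
    [[0.17, -0.07, -0.02], [0, 0, -0.03]],
    [[0.16, -0.06, -0.01], [0, 0, -0.02]],
    [[0.14, -0.06, -0.02], [0, 0, -0.02]],
    [[0.06, -0.03, -0.01], [0, 0, 0]],
    [[0, 0, 0], [0, 0, 0]],
  ],
)

```text
time: 6.35
eef_pos: [0.4459, 0.1173, 0.501]
eef_rot: [0.0, 0.791, 0.612, 0.0]
contact_force: [0.4, 1.0, -0.8]
width: 0.466
grasp_force: 29.9
```

```bash
python3 - <<'E'
from h import *
manip.get_image('wrist')
s=manip.state();im=manip.get_image('wrist')[:,:,::-1].copy();cv2.imwrite('pics/w3.png',im)
print(s['eef_pos'],yaw(s),s['joint_velocities'].max(),s['time'])
for P in((.443,.252,.05),(.593,.214,.24),(.353,.277,.104),(.563,.194,.257)): print(P,proj('wrist',P,s))
np.save('s3.npy',s,allow_pickle=True)
E
```

```text
[0.44626509 0.11619447 0.50066742] 75.31753517363684 0.0060490562028283216 6.4
(0.443, 0.252, 0.05) [289.21761722  63.63537556]
(0.593, 0.214, 0.24) [488.09911524  30.58263207]
(0.353, 0.277, 0.104) [199.84496597  57.1974972 ]
(0.563, 0.194, 0.257) [461.02964545  67.81518034]
```

View pics/w3.png

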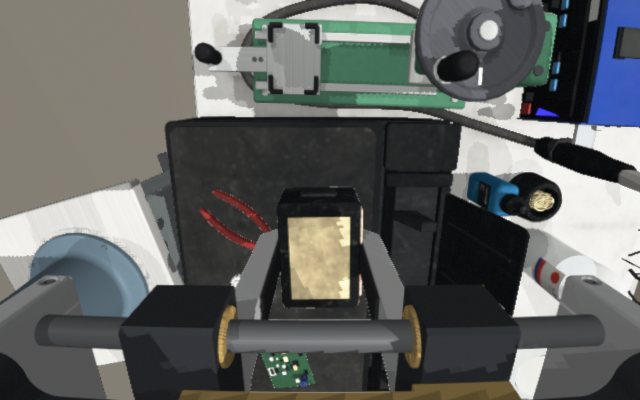

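The wrist view shows the nest lips at about u 270–319, v 24–93, the slide knob at about (207,53), the hub at (486,31) and the crank knob at (460,67). The head is held squarely.

```bash
python3 - <<'E'
from h import *
s=np.load('s3.npy',allow_pickle=True).item();im=cv2.imread('pics/w3.png')
g=cv2.cvtColor(im,cv2.COLOR_BGR2GRAY)
def blobs(u,v,w,h,t,amin):
    n,l,st,c=cv2.connectedComponentsWithStats((g[v:v+h,u:u+w]<t).astype(np.uint8))
    return [(st[i,:5]+[u,v,0,0,0],c[i]+[u,v]) for i in range(1,n) if st[i,4]>amin]
L=blobs(262,14,64,86,50,12)
for b in L: print(b[0],b[1].round(1),plane('wrist',b[1],.056,s).round(4))
u0=min(b[0][0] for b in L);u1=max(b[0][0]+b[0][2] for b in L);v0=min(b[0][1] for b in L);v1=max(b[0][1]+b[0][3] for b in L)
C=[plane('wrist',q,.056,s) for q in((u0,v0),(u1,v0),(u1,v1),(u0,v1))];print(np.round(C,4),np.mean(C,0))
for b in blobs(190,38,36,28,60,40): print('knob',b[0],b[1],plane('wrist',b[1],.1,s))
# crank: disc hub + disc edge circle
hub=(486.5,31)
print('hub',plane('wrist',hub,.243,s),'cknob top?',[plane('wrist',b[1],.265,s) for b in blobs(432,44,52,42,40,200)],[b for b in blobs(432,44,52,42,40,200)])
x=np.array([.968,-.25,0])
E
```

```text
[268  23  14  19 127] [272.5  29.6] [0.4344 0.294  0.056 ]
[306  24  13  19  97] [313.7  30. ] [0.4824 0.2808 0.056 ]
[269  76  13  18 102] [272.9  86.7] [0.416  0.2302 0.056 ]
[305  77  13  18 102] [313.1  87.7] [0.4645 0.2161 0.056 ]
[[0.4313 0.3026 0.056 ]
 [0.4906 0.2868 0.056 ]
 [0.4694 0.2057 0.056 ]
 [0.4072 0.2221 0.056 ]] [0.44962565 0.25428433 0.056     ]
knob [195  43  26  21 388] [207.20103093  53.82474227] [0.36090581 0.27899555 0.1       ]
hub [0.59027946 0.21373419 0.243     ] cknob top? [array([0.55621026, 0.19561955, 0.265     ])] [(array([438,  50,  41,  31, 787]), array([455.52350699,  66.48919949]))]
```

Call:
move_arm(
  rows=[
    [[0.03, -0.035, 0.1], [0, 0, 0.01]],
    [[0.04, -0.036, 0.15], [0, 0, 0.01]],
    [[0.033, -0.036, 0.14], [0, 0, 0.01]],
    [[0.03, -0.036, 0.09], [0, 0, 0]],
    [[0, 0, 0], [0, 0, 0]],
    [[0, 0, 0], [0, 0, 0]],
  ],
)

```text
time: 7.05
eef_pos: [0.4213, 0.1562, 0.3812]
eef_rot: [0.0, 0.797, 0.603, -0.0]
contact_force: [-1.1, -0.2, -0.6]
width: 0.467
grasp_force: 29.9
```

```bash
cat > nest.py <<'E'
from h import *
import sys
manip.get_image('wrist')
s=manip.state();im=manip.get_image('wrist')[:,:,::-1].copy();cv2.imwrite('pics/%s.png'%sys.argv[1],im)
np.save('s4.npy',s,allow_pickle=True)
print(s['eef_pos'],yaw(s),s['time'])
c=proj('wrist',(.4475,.2545,.055),s);print('guess',c)
g=cv2.cvtColor(im,cv2.COLOR_BGR2GRAY);u,v=int(c[0])-52,int(c[1])-62;v=max(v,0)
n,l,st,ce=cv2.connectedComponentsWithStats((g[v:v+124,u:u+104]<50).astype(np.uint8))
for i in range(1,n):
    if st[i,4]>25: print(st[i]+[u,v,0,0,0],(ce[i]+[u,v]).round(1),plane('wrist',ce[i]+[u,v],.056,s).round(4))
hsv=cv2.cvtColor(im,cv2.COLOR_BGR2HSV);m=cv2.inRange(hsv,(15,30,110),(40,190,255));m[:180]=0;m[310:]=0;m[:,:250]=0;m[:,400:]=0
k=max(cv2.findContours(m,0,1)[0],key=cv2.contourArea);r=cv2.minAreaRect(k);print('plate',r)
T=rot(s['eef_rot']).as_matrix()
for q in(r[0],*cv2.boxPoints(r)): print('tool',(T.T@(plane('wrist',q,s['eef_pos'][2]-.1758,s)-s['eef_pos'])).round(4))
E
python3 nest.py w4
```

```text
[0.42168795 0.15623188 0.38223863] 74.22030846246385 7.1
guess [316.35223337  81.04027022]
[284  30  19  27 240] [289.9  39.6] [0.4347 0.2942 0.056 ]
[335  30  18  27 214] [346.3  39.3] [0.4823 0.2811 0.056 ]
[285 102  18  25 191] [290.4 116.7] [0.4159 0.2307 0.056 ]
[333 102  19  25 191] [345.3 116.8] [0.4646 0.2169 0.056 ]
plate ((318.5, 258.0), (82.0, 61.0), 90.0)
tool [ 0.0024 -0.0003  0.1758]
tool [ 0.0254 -0.0158  0.1758]
tool [0.0254 0.0153 0.1758]
tool [-0.0227  0.0166  0.1758]
tool [-0.0227 -0.0171  0.1757]
```

View pics/w4.png

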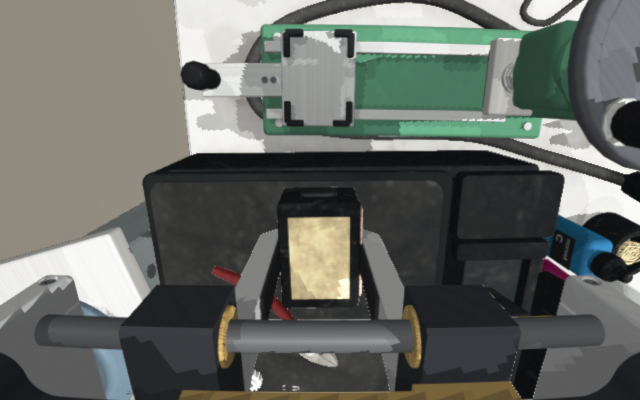

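The lips give a nest centre of about (0.4494,0.2557), consistent with the earlier reading and well aligned. Next I check whether the plate is centred on the head body, using w2.

```bash
python3 - <<'E'
from h import *
a=cv2.imread('pics/w2.png');b=cv2.imread('pics/w4.png')
print('w2 col',cv2.cvtColor(a,6)[140:215,320].tolist());print('w2 row',cv2.cvtColor(a,6)[178,290:350].tolist())
g=cv2.cvtColor(b,6);print('w4 col',g[180:315,310].tolist());print('w4 col',g[180:315,335].tolist())
E
```

```text
w2 col [223, 223, 224, 221, 183, 108, 55, 41, 29, 27, 28, 32, 32, 29, 31, 67, 175, 237, 247, 247, 248, 248, 248, 248, 248, 249, 248, 247, 246, 246, 246, 246, 244, 241, 239, 236, 232, 229, 229, 233, 238, 239, 240, 243, 246, 246, 247, 247, 246, 244, 242, 240, 237, 237, 240, 241, 240, 237, 231, 176, 85, 38, 35, 35, 63, 151, 202, 216, 217, 217, 217, 217, 217, 218, 220]
w2 row [175, 175, 173, 172, 173, 174, 174, 173, 168, 154, 134, 60, 34, 35, 44, 95, 190, 241, 243, 241, 240, 237, 237, 238, 236, 238, 241, 242, 240, 236, 229, 228, 233, 240, 244, 246, 246, 246, 244, 241, 241, 241, 241, 240, 236, 194, 80, 38, 37, 50, 119, 197, 215, 218, 218, 218, 217, 217, 218, 218]
w4 col [38, 46, 52, 53, 53, 52, 51, 35, 21, 21, 24, 24, 26, 36, 46, 49, 41, 27, 21, 17, 18, 20, 22, 33, 38, 38, 32, 27, 25, 25, 25, 24, 23, 25, 24, 27, 51, 132, 184, 202, 206, 205, 200, 196, 193, 189, 187, 185, 189, 193, 195, 199, 201, 201, 202, 205, 207, 208, 206, 205, 208, 214, 214, 210, 205, 201, 199, 197, 193, 193, 198, 203, 203, 200, 198, 200, 203, 205, 205, 205, 204, 203, 203, 202, 202, 204, 205, 207, 209, 209, 210, 209, 211, 211, 210, 209, 209, 207, 206, 205, 205, 209, 213, 214, 215, 213, 212, 213, 217, 219, 215, 189, 182, 180, 178, 176, 173, 168, 146, 69, 30, 23, 23, 23, 23, 23, 34, 80, 95, 63, 59, 62, 62, 58, 55]
w4 col [35, 43, 48, 49, 49, 52, 74, 57, 26, 23, 25, 26, 31, 40, 38, 35, 23, 18, 21, 20, 19, 19, 25, 25, 26, 27, 26, 26, 26, 26, 25, 25, 23, 22, 21, 26, 67, 151, 181, 181, 177, 174, 172, 172, 175, 181, 187, 189, 191, 191, 200, 203, 201, 200, 197, 192, 187, 186, 187, 187, 186, 185, 190, 194, 197, 197, 196, 191, 188, 185, 186, 186, 187, 187, 188, 190, 192, 194, 196, 200, 202, 203, 200, 195, 189, 182, 179, 177, 180, 186, 192, 190, 184, 181, 181, 183, 185, 188, 192, 194, 199, 203, 204, 200, 198, 198, 198, 200, 202, 203, 206, 206, 205, 205, 204, 202, 202, 202, 177, 70, 28, 29, 27, 27, 27, 32, 39, 44, 49, 51, 51, 51, 52, 51, 49]
```

```bash
python3 - <<'E'
from h import *
s=np.load('s4.npy',allow_pickle=True).item();T=rot(s['eef_rot']).as_matrix();Z=s['eef_pos'][2]
for v in(187,192,204,216.5,299.2,306):
    print('w4',v,[(h,(T.T@(plane('wrist',(318.5,v),Z-.2108+h,s)-s['eef_pos']))[0].round(4)) for h in(0,.005,.01,.02,.03,.035)])
s2=dict(eef_pos=np.array([.48297,-.35814,.39915]),eef_rot=np.array([-.003,.835,.551,0])/np.linalg.norm([-.003,.835,.551,0]))
T=rot(s2['eef_rot']).as_matrix()
for v in(144.8,155.5,199.3,205): print('w2',v,[(h,(T.T@(plane('wrist',(320,v),h,s2)-s2['eef_pos']))[0].round(4)) for h in(0,.005,.01,.02,.03,.035)])
E
```

```text
w4 187 [(0, np.float64(0.0323)), (0.005, np.float64(0.0335)), (0.01, np.float64(0.0348)), (0.02, np.float64(0.0373)), (0.03, np.float64(0.0399)), (0.035, np.float64(0.0411))]
w4 192 [(0, np.float64(0.0291)), (0.005, np.float64(0.0305)), (0.01, np.float64(0.0318)), (0.02, np.float64(0.0345)), (0.03, np.float64(0.0372)), (0.035, np.float64(0.0386))]
w4 204 [(0, np.float64(0.0215)), (0.005, np.float64(0.023)), (0.01, np.float64(0.0246)), (0.02, np.float64(0.0277)), (0.03, np.float64(0.0308)), (0.035, np.float64(0.0323))]
w4 216.5 [(0, np.float64(0.0133)), (0.005, np.float64(0.0151)), (0.01, np.float64(0.0168)), (0.02, np.float64(0.0204)), (0.03, np.float64(0.0239)), (0.035, np.float64(0.0256))]
w4 299.2 [(0, np.float64(-0.0461)), (0.005, np.float64(-0.0428)), (0.01, np.float64(-0.0395)), (0.02, np.float64(-0.0328)), (0.03, np.float64(-0.0262)), (0.035, np.float64(-0.0228))]
w4 306 [(0, np.float64(-0.0515)), (0.005, np.float64(-0.048)), (0.01, np.float64(-0.0446)), (0.02, np.float64(-0.0376)), (0.03, np.float64(-0.0307)), (0.035, np.float64(-0.0272))]
w2 144.8 [(0, np.float64(0.0354)), (0.005, np.float64(0.036)), (0.01, np.float64(0.0366)), (0.02, np.float64(0.0377)), (0.03, np.float64(0.0389)), (0.035, np.float64(0.0395))]
w2 155.5 [(0, np.float64(0.0228)), (0.005, np.float64(0.0236)), (0.01, np.float64(0.0243)), (0.02, np.float64(0.0258)), (0.03, np.float64(0.0274)), (0.035, np.float64(0.0281))]
w2 199.3 [(0, np.float64(-0.0309)), (0.005, np.float64(-0.0294)), (0.01, np.float64(-0.028)), (0.02, np.float64(-0.025)), (0.03, np.float64(-0.0221)), (0.035, np.float64(-0.0206))]
w2 205 [(0, np.float64(-0.0382)), (0.005, np.float64(-0.0366)), (0.01, np.float64(-0.0351)), (0.02, np.float64(-0.0319)), (0.03, np.float64(-0.0288)), (0.035, np.float64(-0.0272))]
```

```bash
python3 - <<'E'
from h import *
from scipy.ndimage import map_coordinates
d=np.array([np.cos(np.radians(66.8)),np.sin(np.radians(66.8)),0]);c=np.array([.484,-.3537,0])
x=np.array([d[1],-d[0],0])
for n,z in(('side',0),('side',.035),('top',0),('top',.035)):
    g=cv2.cvtColor(cv2.imread(f'pics/{n}0.png'),6).astype(float);ts=np.arange(-.056,.057,.002);v=0
    for o in(-.01,0,.01):
        uv=np.array([proj(n,c+d*t+x*o+[0,0,z]) for t in ts]);v=v+map_coordinates(g,[uv[:,1],uv[:,0]],order=1)/3
    print(n,z,[(int(round(t*1000)),int(a)) for t,a in zip(ts,v) if not -.018<t<.018])
E
```

```text
side 0 [(-56, 51), (-54, 51), (-52, 51), (-50, 51), (-48, 51), (-46, 51), (-44, 53), (-42, 70), (-40, 112), (-38, 162), (-36, 188), (-34, 178), (-32, 136), (-30, 76), (-28, 34), (-26, 22), (-24, 27), (-22, 48), (-20, 107), (18, 230), (20, 230), (22, 228), (24, 229), (26, 231), (28, 227), (30, 206), (32, 156), (34, 89), (36, 83), (38, 133), (40, 192), (42, 224), (44, 231), (46, 233), (48, 235), (50, 238), (52, 240), (54, 241), (56, 241)]
side 0.035 [(-56, 51), (-54, 51), (-52, 51), (-50, 53), (-48, 63), (-46, 99), (-44, 150), (-42, 185), (-40, 185), (-38, 150), (-36, 89), (-34, 38), (-32, 23), (-30, 25), (-28, 45), (-26, 102), (-24, 184), (-22, 232), (-20, 243), (18, 242), (20, 240), (22, 228), (24, 184), (26, 112), (28, 76), (30, 124), (32, 185), (34, 221), (36, 231), (38, 232), (40, 235), (42, 238), (44, 240), (46, 241), (48, 241), (50, 240), (52, 239), (54, 239), (56, 239)]
top 0 [(-56, 207), (-54, 203), (-52, 202), (-50, 202), (-48, 201), (-46, 200), (-44, 201), (-42, 200), (-40, 201), (-38, 202), (-36, 186), (-34, 144), (-32, 85), (-30, 39), (-28, 39), (-26, 76), (-24, 124), (-22, 155), (-20, 159), (18, 159), (20, 157), (22, 156), (24, 145), (26, 99), (28, 51), (30, 43), (32, 73), (34, 134), (36, 181), (38, 201), (40, 205), (42, 203), (44, 201), (46, 201), (48, 203), (50, 208), (52, 211), (54, 213), (56, 214)]
top 0.035 [(-56, 209), (-54, 206), (-52, 199), (-50, 198), (-48, 198), (-46, 197), (-44, 198), (-42, 198), (-40, 200), (-38, 204), (-36, 204), (-34, 176), (-32, 121), (-30, 61), (-28, 33), (-26, 83), (-24, 155), (-22, 206), (-20, 228), (18, 221), (20, 223), (22, 214), (24, 181), (26, 110), (28, 50), (30, 53), (32, 101), (34, 163), (36, 200), (38, 207), (40, 208), (42, 206), (44, 205), (46, 207), (48, 210), (50, 212), (52, 214), (54, 215), (56, 215)]
```

The plate is centred on the body, and the head sits at tool x about +2 mm. I move over the nest and descend to just above the lips.

Call:
move_arm(
  rows=[
    [[0.08, 0, 0], [0, 0, 0]],
    [[0.12, 0, 0], [0, 0, 0]],
    [[0.12, -0.001, 0], [0, 0, 0]],
    [[0.085, 0, 0.08], [0, 0, 0]],
    [[0, 0, 0.12], [0, 0, 0]],
    [[0, 0, 0.12], [0, 0, 0]],
    [[0, 0, 0.08], [0, 0, 0]],
    [[0, 0, 0.03], [0, 0, 0]],
    [[0, 0, 0], [0, 0, 0]],
    [[0, 0, 0], [0, 0, 0]],
  ],
)

```text
time: 8.15
eef_pos: [0.449, 0.2546, 0.2751]
eef_rot: [0.001, 0.797, 0.604, 0.001]
contact_force: [0.8, 0.1, -1.3]
width: 0.466
grasp_force: 29.9
```

```bash
python3 - <<'E'
from h import *
s=manip.state();print(s['eef_pos'],yaw(s))
e=np.array([.4489,.2538,0])-s['eef_pos'];t=np.radians(yaw(s))
print((e[0]*np.cos(t)+e[1]*np.sin(t))/.25,(e[0]*np.sin(t)-e[1]*np.cos(t))/.25)
E
```

```text
[0.44897488 0.25460087 0.27510539] 74.2694490285222
-0.0031646963052415523 0.0005801895814909002
```

Call:
move_arm(
  rows=[
    [[-0.003, 0, 0.01], [0, 0, 0]],
    [[0, 0, 0.015], [0, 0, 0]],
    [[0, 0, 0.015], [0, 0, 0]],
    [[0, 0, 0], [0, 0, 0]],
  ],
)

```text
time: 8.55
eef_pos: [0.4475, 0.2538, 0.2628]
eef_rot: [-0.0, 0.797, 0.604, -0.0]
contact_force: [0.1, 0.3, -1.4]
width: 0.467
grasp_force: 29.9
```

Call:
move_arm(
  rows=[
    [[0, 0, 0.006], [0, 0, 0]],
    [[0, 0, 0.006], [0, 0, 0]],
    [[0, 0, 0], [0, 0, 0]],
  ],
)

```text
time: 8.85
eef_pos: [0.448, 0.2539, 0.2608]
eef_rot: [0.0, 0.797, 0.604, 0.0]
contact_force: [-1.6, -0.8, 3.4]
width: 0.467
grasp_force: 29.9
```

Seated height matches (bottom at 0.050) with light contact. Release and rise.

Call:
move_arm(
  rows=[
    [[0, 0, 0], [0, 0, 0]],
    [[0, 0, 0], [0, 0, 0]],
    [[0, 0, 0], [0, 0, 0]],
    [[0, 0, 0], [0, 0, 0]],
  ],
  hand=0.5,
)

```text
time: 9.25
eef_pos: [0.4477, 0.2539, 0.2602]
eef_rot: [-0.0, 0.797, 0.604, -0.0]
contact_force: [-0.4, -0.6, 0.1]
width: 0.744
grasp_force: 0.0
```

Call:
move_arm(
  rows=[
    [[0, 0, -0.05], [0, 0, 0]],
    [[0, 0, -0.1], [0, 0, 0]],
    [[0, 0, -0.15], [0, 0, 0]],
    [[-0.1, 0, -0.15], [0, 0, 0]],
    [[-0.15, 0, -0.03], [0, 0, 0]],
    [[-0.15, 0, 0], [0, 0, 0]],
    [[0, 0, 0], [0, 0, 0]],
  ],
)

```text
time: 9.95
eef_pos: [0.42, 0.1554, 0.3816]
eef_rot: [0.001, 0.798, 0.602, 0.001]
contact_force: [0.3, 1.3, 0.1]
width: 0.749
grasp_force: 0.0
```

```bash
python3 nest.py w5 | head -8; python3 - <<'E'
import cv2
a=cv2.imread('pics/w5.png')[0:260,160:560];cv2.imwrite('pics/w5c.png',cv2.resize(a,None,fx=2,fy=2))
E
```

```text
[0.42041228 0.15653138 0.38142145] 74.12811648759343 10.0
guess [317.72284741  81.05847621]
[ 285   30   70   89 2031] [318.1  68. ] [0.4509 0.265  0.056 ]
[286 102  19  24 199] [291.7 116.4] [0.416  0.2312 0.056 ]
[335 102  19  25 192] [346.7 116.5] [0.4647 0.2172 0.056 ]Traceback (most recent call last):
  File "nest.py", line 13, in <module>
    k=max(cv2.findContours(m,0,1)[0],key=cv2.contourArea);r=cv2.minAreaRect(k);print('plate',r)
ValueError: max() iterable argument is empty
```

View pics/w5c.png

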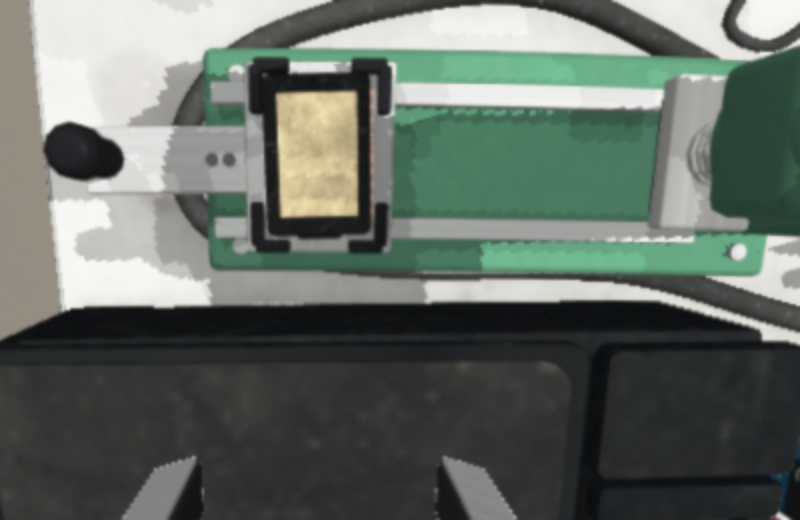

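The head sits squarely inside all four lips (plate at about (318,77) px), and the knob top is at about (192,75) px. Next I measure the knob and plan the turn.

```bash
python3 - <<'E'
from h import *
s=np.load('s4.npy',allow_pickle=True).item()
for P in((.3561,.2821,.104),(.3561,.2821,.06)): print(proj('wrist',P,s))
g=cv2.cvtColor(cv2.imread('pics/w5.png'),6)[50:100,170:230]
n,l,st,c=cv2.connectedComponentsWithStats((g<60).astype(np.uint8));i=1+st[1:,4].argmax();print(st[i]+[170,50,0,0,0])
r=st[i,2:4];h=st[i,3]
u=st[i,0]+170+h/2;print('top ctr',u, [plane('wrist',(u,st[i,1]+50+k),.104,s) for k in(h/2-2,h/2)])
s=manip.state()
p,y=plan(s['eef_pos'],yaw(s),(.356,.282,.38),164.2,12,3)
E
```

```text
[191.73164119  75.17453383]
[210.36679004  79.4779569 ]
[182  62  39  28 803]
top ctr 196.0 [array([0.35955373, 0.28194728, 0.104     ]), array([0.35903771, 0.28059004, 0.104     ])]
[[[0.034,-0.032,0.0],[0,0,np.float64(-0.25)]],[[0.038,-0.027,0.001],[0,0,np.float64(-0.25)]],[[0.041,-0.022,0.0],[0,0,np.float64(-0.25)]],[[0.044,-0.017,0.001],[0,0,np.float64(-0.25)]],[[0.046,-0.011,-0.0],[0,0,np.float64(-0.25)]],[[0.046,-0.004,0.0],[0,0,np.float64(-0.25)]],[[0.047,0.001,0.001],[0,0,np.float64(-0.25)]],[[0.046,0.008,0.0],[0,0,np.float64(-0.25)]],[[0.045,0.013,0.001],[0,0,np.float64(-0.25)]],[[0.043,0.02,-0.0],[0,0,np.float64(-0.25)]],[[0.04,0.024,0.0],[0,0,np.float64(-0.25)]],[[0.036,0.03,0.001],[0,0,np.float64(-0.25)]]]
```

Call:
move_arm(
  rows=[
    [[0.034, -0.032, 0.0], [0, 0, -0.25]],
    [[0.038, -0.027, 0.0], [0, 0, -0.25]],
    [[0.041, -0.022, 0.0], [0, 0, -0.25]],
    [[0.044, -0.017, 0.0], [0, 0, -0.25]],
    [[0.046, -0.011, 0.0], [0, 0, -0.25]],
    [[0.046, -0.004, 0.0], [0, 0, -0.25]],
    [[0.047, 0.001, 0.0], [0, 0, -0.25]],
    [[0.046, 0.008, 0.0], [0, 0, -0.25]],
    [[0.045, 0.013, 0.0], [0, 0, -0.25]],
    [[0.043, 0.02, 0.0], [0, 0, -0.25]],
    [[0.04, 0.024, 0.0], [0, 0, -0.25]],
    [[0.036, 0.03, 0.0], [0, 0, -0.25]],
  ],
)

```text
time: 11.25
eef_pos: [0.3554, 0.2838, 0.3804]
eef_rot: [-0.0, 0.133, 0.991, 0.0]
contact_force: [0.7, 0.2, 0.3]
width: 0.749
grasp_force: 0.0
```

Call:
move_arm(
  rows=[
    [[0, 0, 0.05], [0, 0, 0]],
    [[0, 0, 0.1], [0, 0, 0]],
    [[0, 0, 0.05], [0, 0, 0]],
    [[0, 0, 0], [0, 0, 0]],
  ],
)

```text
time: 11.65
eef_pos: [0.3551, 0.2819, 0.3277]
eef_rot: [-0.002, 0.137, 0.991, -0.001]
contact_force: [-0.2, -0.6, 0.8]
width: 0.752
grasp_force: 0.0
```

```bash
python3 - <<'E'
from h import *
s=manip.state();print(s['eef_pos'],yaw(s));t=np.radians(yaw(s))
for k in((.3565,.282,0),):
    e=np.array(k)-s['eef_pos'];print((e[0]*np.cos(t)+e[1]*np.sin(t))/.25,(e[0]*np.sin(t)-e[1]*np.cos(t))/.25,(s['eef_pos'][2]-.274)/.25)
E
```

```text
[0.3551343  0.28193993 0.3276684 ] 164.21754499072358
-0.005191521797721995 0.0017170199329428057 0.21467358128891711
```

Call:
move_arm(
  rows=[
    [[-0.005, 0.001, 0.06], [0, 0, 0]],
    [[0, 0, 0.08], [0, 0, 0]],
    [[0, 0, 0.06], [0, 0, 0]],
    [[0, 0, 0.014], [0, 0, 0]],
    [[0, 0, 0], [0, 0, 0]],
  ],
)

```text
time: 12.15
eef_pos: [0.3573, 0.2821, 0.277]
eef_rot: [-0.0, 0.137, 0.991, -0.0]
contact_force: [-0.1, -1.0, -0.4]
width: 0.75
grasp_force: 0.0
```

Call:
move_arm(
  rows=[
    [[0, 0, 0], [0, 0, 0]],
    [[0, 0, 0], [0, 0, 0]],
    [[0, 0, 0], [0, 0, 0]],
    [[0, 0, 0], [0, 0, 0]],
    [[0, 0, 0], [0, 0, 0]],
    [[0, 0, 0], [0, 0, 0]],
    [[0, 0, 0], [0, 0, 0]],
    [[0, 0, 0], [0, 0, 0]],
  ],
  hand=-1,
)

```text
time: 12.95
eef_pos: [0.3571, 0.2823, 0.2769]
eef_rot: [0.0, 0.137, 0.991, 0.001]
contact_force: [0.7, 2.1, -0.2]
width: 0.225
grasp_force: 30.0
```

Call:
move_arm(
  rows=[
    [[-0.02, 0, 0], [0, 0, 0]],
    [[-0.04, 0, 0], [0, 0, 0]],
    [[-0.05, 0, 0], [0, 0, 0]],
    [[-0.05, 0, 0], [0, 0, 0]],
    [[-0.05, 0, 0], [0, 0, 0]],
    [[-0.03, 0, 0], [0, 0, 0]],
    [[0, 0, 0], [0, 0, 0]],
  ],
)

```text
time: 13.65
eef_pos: [0.4163, 0.2653, 0.2769]
eef_rot: [0.002, 0.137, 0.991, -0.0]
contact_force: [3.2, 0.5, -2.1]
width: 0.225
grasp_force: 30.0
```

```bash
python3 - <<'E'
from h import *
s=manip.state();print(s['eef_pos'],yaw(s),s['contact_force'],s['wrist_torque'])
E
```

```text
[0.41634383 0.26527532 0.27685832] 164.25616983752317 [ 3.1969775   0.52179934 -2.12682797] [-0.05308625 -0.61674686  0.02910104]
```

Call:
move_arm(
  rows=[
    [[-0.03, 0, 0], [0, 0, 0]],
    [[-0.05, 0, 0], [0, 0, 0]],
    [[-0.06, 0, 0], [0, 0, 0]],
    [[-0.06, 0, 0], [0, 0, 0]],
    [[-0.06, 0, 0], [0, 0, 0]],
    [[-0.06, 0, 0], [0, 0, 0]],
    [[-0.03, 0, 0], [0, 0, 0]],
    [[0, 0, 0], [0, 0, 0]],
  ],
)

```text
time: 14.45
eef_pos: [0.5001, 0.2414, 0.2768]
eef_rot: [-0.0, 0.137, 0.991, -0.001]
contact_force: [-2.2, -3.7, 5.0]
width: 0.225
grasp_force: 30.0
```

Call:
move_arm(
  rows=[
    [[-0.012, 0, 0], [0, 0, 0]],
    [[-0.012, 0, 0], [0, 0, 0]],
    [[-0.01, 0, 0], [0, 0, 0]],
    [[0, 0, 0], [0, 0, 0]],
  ],
)

```text
time: 14.85
eef_pos: [0.5043, 0.2407, 0.2764]
eef_rot: [-0.009, 0.137, 0.991, -0.001]
contact_force: [-26.0, 2.3, 22.1]
width: 0.221
grasp_force: 30.0
```

At a travel of 0.153 m I feel 26 N with an upward part of 22 N. I look before pushing further.

```bash
python3 - <<'E'
from h import *
s=manip.state();print(s['eef_pos'],s['contact_force'],s['wrist_torque'],rot(s['eef_rot']).as_matrix()[:,2])
def crop(im,u,v,w,h,k): return cv2.resize(im[v:v+h,u:u+w],None,fx=k,fy=k,interpolation=cv2.INTER_CUBIC)
t=manip.get_image('top')[:,:,::-1];d=manip.get_image('side')[:,:,::-1];w=manip.get_image('wrist')[:,:,::-1]
for n,i in(('t6',t),('d6',d),('w6',w)): cv2.imwrite(f'pics/{n}.png',i)
c=np.zeros((600,800,3),np.uint8);c[:300,:400]=crop(t,180,90,133,100,3)[:300,:400].copy() if 0 else cv2.resize(t[90:190,170:303],(400,300),interpolation=2)
c[:300,400:]=cv2.resize(d[60:160,260:393],(400,300),interpolation=2);c[300:,:480]=cv2.resize(w,(480,300));cv2.imwrite('pics/c6.png',c)
E
```

```text
[0.5042978  0.24070044 0.27638122] [-26.00208364   2.28753225  22.10224386] [ 0.42129545  4.91525836 -0.07772295] [-1.79670874e-02  1.78887838e-04 -9.99838563e-01]
```

View pics/c6.png

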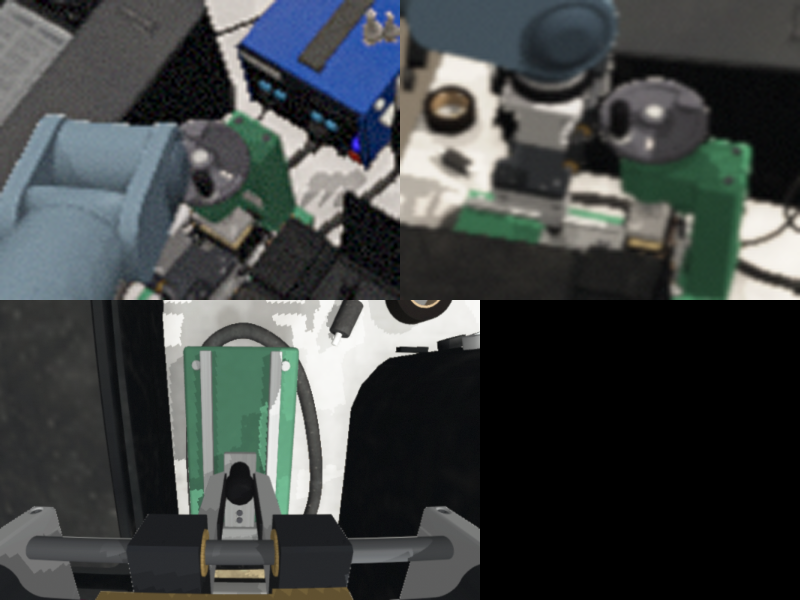

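The force acts at the knob, and the tilt-corrected knob position (0.501,0.2407) matches home, axis − 97 mm = (0.4995,0.2404). So the slide is on its stop; it had started about 10 mm in. I relax, release and rise.

Call:
move_arm(
  rows=[
    [[0.006, 0, 0], [0, 0, 0]],
    [[0.003, 0, 0], [0, 0, 0]],
    [[0, 0, 0], [0, 0, 0]],
  ],
)

```text
time: 15.3
eef_pos: [0.503, 0.2409, 0.2765]
eef_rot: [-0.006, 0.136, 0.991, -0.001]
contact_force: [-17.2, -0.1, 15.1]
width: 0.224
grasp_force: 30.0
```

Call:
move_arm(
  rows=[
    [[0, 0, 0], [0, 0, 0]],
    [[0, 0, 0], [0, 0, 0]],
    [[0, 0, 0], [0, 0, 0]],
    [[0, 0, 0], [0, 0, 0]],
  ],
  hand=0.2,
)

```text
time: 15.7
eef_pos: [0.5055, 0.2403, 0.2767]
eef_rot: [0.0, 0.137, 0.991, 0.0]
contact_force: [0.3, -0.3, 0.0]
width: 0.528
grasp_force: 0.0
```

Call:
move_arm(
  rows=[
    [[0, 0, -0.06], [0, 0, 0]],
    [[0.05, 0, -0.12], [0, 0, 0]],
    [[0.05, 0, -0.15], [0, 0, 0]],
    [[0.05, 0, -0.18], [0, 0, 0]],
    [[0, 0, -0.18], [0, 0, 0]],
    [[0, 0, -0.18], [0, 0, 0]],
    [[0, 0, -0.1], [0, 0, 0]],
    [[0, 0, 0], [0, 0, 0]],
  ],
)

```text
time: 16.5
eef_pos: [0.4689, 0.2506, 0.5257]
eef_rot: [0.005, 0.137, 0.991, 0.002]
contact_force: [0.3, 0.5, -0.4]
width: 0.605
grasp_force: 0.0
```

```bash
python3 - <<'E'
from h import *
manip.get_image('wrist')
s=manip.state();w=manip.get_image('wrist')[:,:,::-1];t=manip.get_image('top')[:,:,::-1];d=manip.get_image('side')[:,:,::-1]
for n,i in(('t7',t),('d7',d),('w7',w)): cv2.imwrite(f'pics/{n}.png',i)
np.save('s7.npy',s,allow_pickle=True);print(s['eef_pos'],yaw(s),s['time'],s['contact_force'])
c=np.zeros((600,800,3),np.uint8);c[:300,:400]=cv2.resize(t[110:170,200:280],(400,300),interpolation=2)
c[:300,400:]=cv2.resize(d[70:130,310:390],(400,300),interpolation=2);c[300:,:480]=cv2.resize(w,(480,300));cv2.imwrite('pics/c7.png',c)
for P in((.593,.214,.243),(.563,.1945,.257),(.4995,.2404,.104)): print(proj('wrist',P,s))
E
```

```text
[0.46884126 0.25058284 0.52216448] 164.29856405924437 16.55 [-0.13111658 -0.0253667  -0.61894672]
[316.34144311 331.38107969]
[286.1684629  320.04338384]
[316.90658755 194.4099347 ]
```

View pics/c7.png

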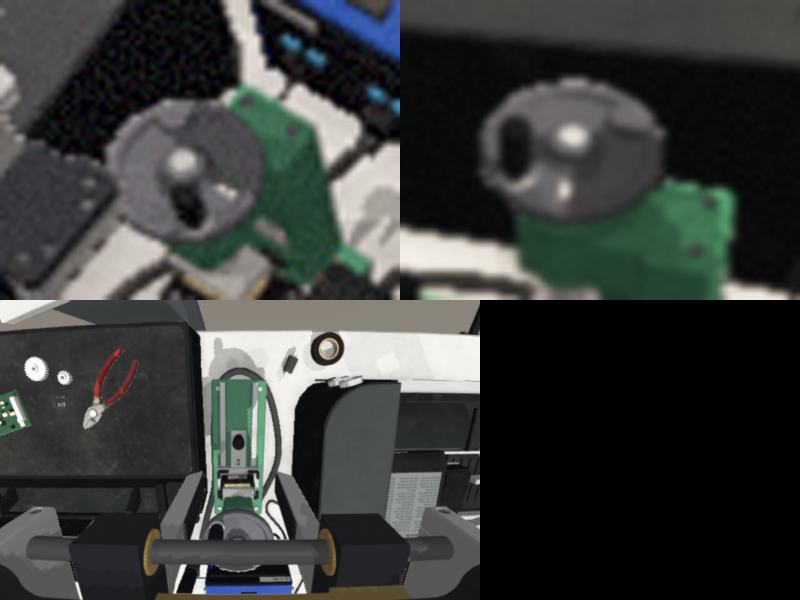

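In the new views the knob appears slightly in front of where I predicted, so I check "home" against the press base edges.

```bash
python3 - <<'E'
from h import *
X=np.array([.962,-.272,0]);Y=np.array([.272,.962,0])
s=np.load('s7.npy',allow_pickle=True).item();im=cv2.imread('pics/w7.png');hsv=cv2.cvtColor(im,40);g=cv2.cvtColor(im,6)
m=cv2.inRange(hsv,(60,80,40),(95,255,255));m[300:]=0;m[:,:270]=0;m[:,370:]=0
k=max(cv2.findContours(m,0,1)[0],key=cv2.contourArea);b=cv2.boundingRect(k);print('green bbox',b)
for v in (b[1],): 
    F=plane('wrist',(b[0]+b[2]/2,v),.028,s);print('front edge',F,'axis',F+.205*X)
col=im[90:300,300].tolist()
n,l,st,c=cv2.connectedComponentsWithStats((g[160:215,295:340]<60).astype(np.uint8))
for i in range(1,n):
    if st[i,4]>60:
        q=st[i]+[295,160,0,0,0];print('dark',q,[plane('wrist',(q[0]+q[2]/2,v),z,s).round(4) for v,z in((q[1],.104),(q[1]+q[3]/2,.09),(q[1]+10,.104))])
# same front edge from w5 (different yaw) : left edge of green
s5=np.load('s4.npy',allow_pickle=True).item();h5=cv2.cvtColor(cv2.imread('pics/w5.png'),40)
m=cv2.inRange(h5,(60,80,40),(95,255,255));m[150:]=0;k=max(cv2.findContours(m,0,1)[0],key=cv2.contourArea);b=cv2.boundingRect(k);print(b)
F=plane('wrist',(b[0],b[1]+b[3]/2),.028,s5);print('w5 front',F,F+.205*X)
# corner-based from top image t7: green base
cap=proj('wrist',(.593,.214,.05),s)
for im,n in((cv2.imread('pics/t7.png'),'top'),(cv2.imread('pics/d7.png'),'side')):
    hh=cv2.cvtColor(im,40)
    for A in((.593,.214),(.603,.211)): print(n,A,proj(n,(*A,.24)),proj(n,np.array([*A,.028])-.205*X))
E
```

```text
green bbox (283, 106, 72, 180)
front edge [0.39560179 0.27247085 0.028     ] axis [0.59281179 0.21671085 0.028     ]
dark [310 179  16  21 243] [array([0.4804, 0.2472, 0.104 ]), array([0.4972, 0.2425, 0.09  ]), array([0.493 , 0.2437, 0.104 ])]
(262, 21, 319, 117)
w5 front [0.39595623 0.27247945 0.028     ] [0.59316623 0.21671945 0.028     ]
top (0.593, 0.214) [236.39311542 142.54775794] [209.40268556 218.93513443]
top (0.603, 0.211) [238.60536855 139.99719511] [211.45811264 216.47578966]
side (0.593, 0.214) [344.78419     97.67077623] [277.89086926 135.29967044]
side (0.603, 0.211) [348.69626856  98.39143533] [281.11125086 135.94326407]
```

```bash
python3 - <<'E'
from h import *
X=np.array([.962,-.272,0])
s=np.load('s7.npy',allow_pickle=True).item();g=cv2.cvtColor(cv2.imread('pics/w7.png'),6)
print('expect',proj('wrist',np.array([.4347,.2942,.056])+.1495*X,s),proj('wrist',np.array([.4159,.2307,.056])+.1495*X,s))
n,l,st,c=cv2.connectedComponentsWithStats((g[215:262,280:360]<50).astype(np.uint8))
for i in range(1,n):
    if st[i,4]>10: print(st[i]+[280,215,0,0,0],c[i]+[280,215],plane('wrist',c[i]+[280,215],.056,s))
a=cv2.imread('pics/w7.png')[165:300,260:375];cv2.imwrite('pics/w7c.png',cv2.resize(a,None,fx=4,fy=4,interpolation=2))
E
```

```text
expect [339.9845281  232.57538171] [295.40082336 232.00975836]
[290 227  14  10  66] [295.54545455 229.62121212] [0.55612947 0.19134859 0.056     ]
[291 227  54  35 458] [317.20960699 240.6441048 ] [0.58187378 0.21742907 0.056     ]
[339 255   5   7  21] [341.85714286 258.52380952] [0.62061289 0.24556229 0.056     ]
```

View pics/w7c.png

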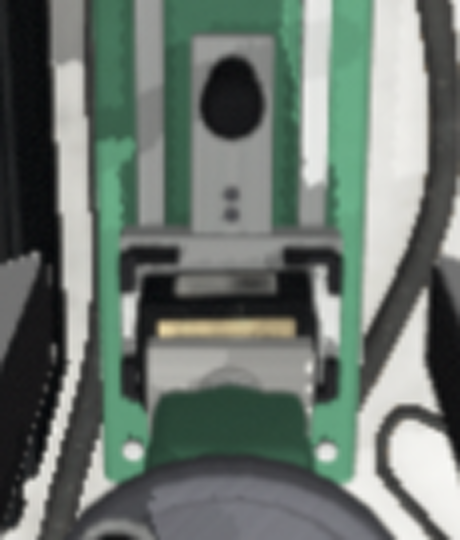

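The slide sits against its stop and the head's plate is under the cap holder. The crank knob's measured radius is 36 mm, as it should be, at about 130°. Next I approach the crank knob.

Call:
move_arm(
  rows=[
    [[-0.08, -0.02, 0], [0, 0, 0]],
    [[-0.15, -0.04, 0], [0, 0, 0]],
    [[-0.13, -0.04, 0], [0, 0, 0]],
    [[-0.063, -0.014, 0.04], [0, 0, 0]],
    [[0, 0, 0.06], [0, 0, 0]],
    [[0, 0, 0], [0, 0, 0]],
    [[0, 0, 0], [0, 0, 0]],
  ],
  hand=-0.1,
)

```text
time: 17.4
eef_pos: [0.5627, 0.1948, 0.493]
eef_rot: [-0.001, 0.136, 0.991, -0.0]
contact_force: [0.1, -0.6, 0.0]
width: 0.451
grasp_force: 0.0
```

```bash
python3 - <<'E'
from h import *
s=manip.state();print(s['eef_pos'],yaw(s),s['contact_force'],s['width']);t=np.radians(yaw(s))
e=np.array([.5628,.1945,0])-s['eef_pos'];print((e[0]*np.cos(t)+e[1]*np.sin(t))/.25,(e[0]*np.sin(t)-e[1]*np.cos(t))/.25,(s['eef_pos'][2]-.449)/.25)
w=manip.get_image('wrist')[:,:,::-1];cv2.imwrite('pics/w8.png',w);print(proj('wrist',(.5628,.1945,.272),s))
E
```

```text
[0.56266648 0.19481779 0.49298504] 164.32436630826427 [ 0.10764226 -0.56030275  0.00096273] 0.4513220893403964
-0.000857677240098159 -0.001079566555646529 0.17594016168166893
[318.79792449 230.97236687]
```

View pics/w8.png

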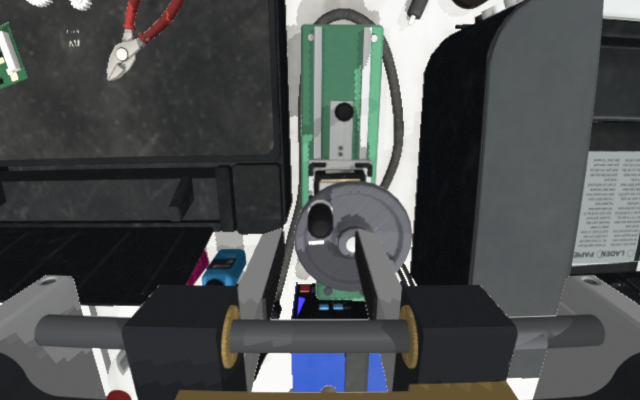

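I've now gone over the picture budget, so I'll view no more. This one shows the knob top at about (320,230), where it was predicted. I descend and grip.

Call:
move_arm(
  rows=[
    [[0, 0, 0.06], [0, 0, 0]],
    [[0, 0, 0.07], [0, 0, 0]],
    [[0, 0, 0.045], [0, 0, 0]],
    [[0, 0, 0], [0, 0, 0]],
  ],
)

```text
time: 17.85
eef_pos: [0.5624, 0.1948, 0.4482]
eef_rot: [-0.002, 0.136, 0.991, -0.001]
contact_force: [-0.4, -0.2, 0.3]
width: 0.449
grasp_force: 0.0
```

Call:
move_arm(
  rows=[
    [[0, 0, 0], [0, 0, 0]],
    [[0, 0, 0], [0, 0, 0]],
    [[0, 0, 0], [0, 0, 0]],
    [[0, 0, 0], [0, 0, 0]],
    [[0, 0, 0], [0, 0, 0]],
  ],
  hand=-1,
)

```text
time: 18.35
eef_pos: [0.5632, 0.1947, 0.4514]
eef_rot: [0.001, 0.137, 0.991, 0.0]
contact_force: [-0.7, 0.7, 1.4]
width: 0.182
grasp_force: 30.0
```

```bash
cat > cr.py <<'E'
from h import *
import sys
th=np.radians(164.3);tx=np.array([np.cos(th),np.sin(th)]);ty=np.array([np.sin(th),-np.cos(th)])
def arc(a0,a1,n,dec=4):
    "tool rows for crank a0->a1 deg, constant yaw"
    q=np.radians(np.linspace(a0,a1,n+1));P=np.c_[-.036*np.cos(q),-.036*np.sin(q),.008*(q-q[0])/(2*np.pi)]
    c=np.zeros(3);out=[]
    for p in P[1:]-P[0]:
        d=np.round((p-c)/.25,dec);c=c+d*.25;out.append([[float(v) for v in d],[0,0,0]])
    print(f'{a0}->{a1}',str(out).replace(' ',''))
def now(c=(.593,.2148)):
    s=manip.state();r=s['eef_pos'][:2]-c;a=(-15.7-np.degrees(np.arctan2(r[1],r[0])))%360
    ra=r/np.linalg.norm(r);ta=np.array([ra[1],-ra[0]]);f=s['contact_force'][:2]
    print(s['time'],'pos',s['eef_pos'].round(4),'a',a.round(1),'r',np.linalg.norm(r).round(4),'Ftan',-(f@ta).round(2),'Frad',(f@ra).round(2),s['contact_force'].round(1))
E
python3 -c "
from cr import *
now();a=130
for i in range(3): arc(a+16*i,a+16*i+16,4,3)"
```

```text
18.35 pos [0.5632 0.1947 0.4514] a 130.2 r 0.0359 Ftan -0.99 Frad 0.2 [-0.7  0.7  1.4]
130->146 [[[0.007,0.007,0.0],[0,0,0]],[[0.007,0.007,0.001],[0,0,0]],[[0.007,0.008,0.0],[0,0,0]],[[0.006,0.008,0.0],[0,0,0]]]
146->162 [[[0.005,0.009,0.0],[0,0,0]],[[0.005,0.008,0.001],[0,0,0]],[[0.004,0.01,0.0],[0,0,0]],[[0.004,0.009,0.0],[0,0,0]]]
162->178 [[[0.003,0.01,0.0],[0,0,0]],[[0.002,0.009,0.001],[0,0,0]],[[0.001,0.01,0.0],[0,0,0]],[[0.001,0.01,0.0],[0,0,0]]]
```

Call:
move_arm(
  rows=[
    [[0.007, 0.007, 0.0], [0, 0, 0]],
    [[0.007, 0.007, 0.001], [0, 0, 0]],
    [[0.007, 0.008, 0.0], [0, 0, 0]],
    [[0.006, 0.008, 0.0], [0, 0, 0]],
  ],
)

```text
time: 18.75
eef_pos: [0.5593, 0.2027, 0.4511]
eef_rot: [0.002, 0.137, 0.991, -0.001]
contact_force: [3.3, -5.9, 1.9]
width: 0.184
grasp_force: 30.0
```

Call:
move_arm(
  rows=[
    [[0.005, 0.009, 0.0], [0, 0, 0]],
    [[0.005, 0.008, 0.001], [0, 0, 0]],
    [[0.004, 0.01, 0.0], [0, 0, 0]],
    [[0.004, 0.009, 0.0], [0, 0, 0]],
  ],
)

```text
time: 19.15
eef_pos: [0.5574, 0.2125, 0.4508]
eef_rot: [0.002, 0.137, 0.991, -0.002]
contact_force: [3.3, -6.6, 1.2]
width: 0.182
grasp_force: 30.0
```

Call:
move_arm(
  rows=[
    [[0.003, 0.01, 0.0], [0, 0, 0]],
    [[0.002, 0.009, 0.001], [0, 0, 0]],
    [[0.001, 0.01, 0.0], [0, 0, 0]],
    [[0.001, 0.01, 0.0], [0, 0, 0]],
  ],
)

```text
time: 19.55
eef_pos: [0.5583, 0.2222, 0.4505]
eef_rot: [0.002, 0.137, 0.991, -0.002]
contact_force: [1.5, -6.6, 1.4]
width: 0.182
grasp_force: 30.0
```

```bash
python3 -c "
from cr import *
now();a=178
for i in range(4): arc(a+16*i,a+16*i+16,4,4)"
```

```text
19.55 pos [0.5583 0.2222 0.4505] a 176.4 r 0.0355 Ftan 6.12 Frad -2.81 [ 1.5 -6.6  1.4]
178->194 [[[0.0,0.0101,0.0004],[0,0,0]],[[-0.0007,0.01,0.0003],[0,0,0]],[[-0.0014,0.0099,0.0004],[0,0,0]],[[-0.0021,0.0099,0.0003],[0,0,0]]]
194->210 [[[-0.0028,0.0097,0.0004],[0,0,0]],[[-0.0034,0.0094,0.0003],[0,0,0]],[[-0.0041,0.0092,0.0004],[0,0,0]],[[-0.0047,0.0089,0.0003],[0,0,0]]]
210->226 [[[-0.0053,0.0085,0.0004],[0,0,0]],[[-0.0059,0.0082,0.0003],[0,0,0]],[[-0.0065,0.0077,0.0004],[0,0,0]],[[-0.007,0.0072,0.0003],[0,0,0]]]
226->242 [[[-0.0075,0.0067,0.0004],[0,0,0]],[[-0.0079,0.0062,0.0003],[0,0,0]],[[-0.0083,0.0056,0.0004],[0,0,0]],[[-0.0087,0.0051,0.0003],[0,0,0]]]
```

Call:
move_arm(
  rows=[
    [[0.0, 0.0101, 0.0004], [0, 0, 0]],
    [[-0.0007, 0.01, 0.0003], [0, 0, 0]],
    [[-0.0014, 0.0099, 0.0004], [0, 0, 0]],
    [[-0.0021, 0.0099, 0.0003], [0, 0, 0]],
  ],
)

```text
time: 19.95
eef_pos: [0.5619, 0.2315, 0.4501]
eef_rot: [0.001, 0.137, 0.991, -0.002]
contact_force: [1.1, -7.1, 2.3]
width: 0.184
grasp_force: 30.0
```

Call:
move_arm(
  rows=[
    [[-0.0028, 0.0097, 0.0004], [0, 0, 0]],
    [[-0.0034, 0.0094, 0.0003], [0, 0, 0]],
    [[-0.0041, 0.0092, 0.0004], [0, 0, 0]],
    [[-0.0047, 0.0089, 0.0003], [0, 0, 0]],
  ],
)

```text
time: 20.35
eef_pos: [0.5678, 0.2394, 0.4497]
eef_rot: [0.0, 0.137, 0.991, -0.003]
contact_force: [-1.1, -7.1, 3.5]
width: 0.185
grasp_force: 30.0
```

Call:
move_arm(
  rows=[
    [[-0.0053, 0.0085, 0.0004], [0, 0, 0]],
    [[-0.0059, 0.0082, 0.0003], [0, 0, 0]],
    [[-0.0065, 0.0077, 0.0004], [0, 0, 0]],
    [[-0.007, 0.0072, 0.0003], [0, 0, 0]],
  ],
)

```text
time: 20.75
eef_pos: [0.5756, 0.2455, 0.4493]
eef_rot: [-0.0, 0.137, 0.991, -0.003]
contact_force: [-3.7, -7.4, 4.7]
width: 0.181
grasp_force: 30.0
```

Call:
move_arm(
  rows=[
    [[-0.0075, 0.0067, 0.0004], [0, 0, 0]],
    [[-0.0079, 0.0062, 0.0003], [0, 0, 0]],
    [[-0.0083, 0.0056, 0.0004], [0, 0, 0]],
    [[-0.0087, 0.0051, 0.0003], [0, 0, 0]],
  ],
)

```text
time: 21.15
eef_pos: [0.5848, 0.2492, 0.4491]
eef_rot: [-0.001, 0.137, 0.991, -0.002]
contact_force: [-4.3, -5.5, 6.0]
width: 0.182
grasp_force: 30.0
```

```bash
cat >> cr.py <<'E'
def ev(rows,c=(.593,.2148)):
    for x,y,fx,fy in rows:
        r=np.array([x,y])-c;ra=r/np.hypot(*r);f=np.array([fx,fy])
        print('a',round((-15.7-np.degrees(np.arctan2(r[1],r[0])))%360,1),'r',round(np.hypot(*r)*1e3,1),'Ft',-(f@[ra[1],-ra[0]]).round(2),'Fr',(f@ra).round(2))
E
python3 -c "
from cr import *
now();a=242
for i in range(4): arc(a+16*i,a+16*i+16,4,4)"
```

```text
21.15 pos [0.5848 0.2492 0.4491] a 240.9 r 0.0354 Ftan 5.51 Frad -4.37 [-4.3 -5.5  6. ]
242->258 [[[-0.009,0.0044,0.0004],[0,0,0]],[[-0.0094,0.0038,0.0003],[0,0,0]],[[-0.0095,0.0031,0.0004],[0,0,0]],[[-0.0098,0.0024,0.0003],[0,0,0]]]
258->274 [[[-0.0099,0.0017,0.0004],[0,0,0]],[[-0.01,0.0011,0.0003],[0,0,0]],[[-0.01,0.0003,0.0004],[0,0,0]],[[-0.0101,-0.0003,0.0003],[0,0,0]]]
274->290 [[[-0.01,-0.0011,0.0004],[0,0,0]],[[-0.0099,-0.0017,0.0003],[0,0,0]],[[-0.0097,-0.0024,0.0004],[0,0,0]],[[-0.0096,-0.0031,0.0003],[0,0,0]]]
290->306 [[[-0.0093,-0.0038,0.0004],[0,0,0]],[[-0.0091,-0.0044,0.0003],[0,0,0]],[[-0.0087,-0.005,0.0004],[0,0,0]],[[-0.0083,-0.0056,0.0003],[0,0,0]]]
```

Call:
move_arm(
  rows=[
    [[-0.0098, 0.003, -0.001], [0, 0, 0]],
    [[-0.0094, 0.0038, 0.0003], [0, 0, 0]],
    [[-0.0095, 0.0031, 0.0004], [0, 0, 0]],
    [[-0.0098, 0.0024, 0.0003], [0, 0, 0]],
  ],
)

```text
time: 21.55
eef_pos: [0.5945, 0.2501, 0.4487]
eef_rot: [-0.002, 0.137, 0.991, -0.001]
contact_force: [-6.8, -3.2, 5.0]
width: 0.182
grasp_force: 30.0
```

Call:
move_arm(
  rows=[
    [[-0.0099, 0.0017, 0.0004], [0, 0, 0]],
    [[-0.01, 0.0011, 0.0003], [0, 0, 0]],
    [[-0.01, 0.0003, 0.0004], [0, 0, 0]],
    [[-0.0101, -0.0003, 0.0003], [0, 0, 0]],
  ],
)

```text
time: 21.95
eef_pos: [0.6041, 0.2486, 0.4484]
eef_rot: [-0.002, 0.136, 0.991, -0.0]
contact_force: [-6.4, -0.8, 4.4]
width: 0.182
grasp_force: 30.0
```

Call:
move_arm(
  rows=[
    [[-0.01, -0.0011, 0.0004], [0, 0, 0]],
    [[-0.0099, -0.0017, 0.0003], [0, 0, 0]],
    [[-0.0097, -0.0024, 0.0004], [0, 0, 0]],
    [[-0.0096, -0.0031, 0.0003], [0, 0, 0]],
  ],
)

```text
time: 22.35
eef_pos: [0.6129, 0.2445, 0.448]
eef_rot: [-0.002, 0.136, 0.991, 0.001]
contact_force: [-5.9, 1.8, 3.7]
width: 0.181
grasp_force: 30.0
```

Call:
move_arm(
  rows=[
    [[-0.0093, -0.0038, 0.0004], [0, 0, 0]],
    [[-0.0091, -0.0044, 0.0003], [0, 0, 0]],
    [[-0.0087, -0.005, 0.0004], [0, 0, 0]],
    [[-0.0083, -0.0056, 0.0003], [0, 0, 0]],
  ],
)

```text
time: 22.75
eef_pos: [0.6203, 0.2381, 0.4477]
eef_rot: [-0.002, 0.136, 0.991, 0.002]
contact_force: [-3.9, 5.0, 3.2]
width: 0.178
grasp_force: 30.0
```

```bash
python3 -c "
from cr import *
now();ev([(.5593,.2027,3.3,-5.9),(.5574,.2125,3.3,-6.6),(.5583,.2222,1.5,-6.6),(.5619,.2315,1.1,-7.1),(.5678,.2394,-1.1,-7.1),(.5756,.2455,-3.7,-7.4),(.5848,.2492,-4.3,-5.5)]);a=306
for i in range(4): arc(a+16*i,a+16*i+16,4,4)"
```

```text
22.75 pos [0.6203 0.2381 0.4477] a 303.8 r 0.0359 Ftan 6.33 Frad 0.26 [-3.9  5.   3.2]
a 144.5 r 35.8 Ft 6.67 Fr -1.11
a 160.6 r 35.7 Ft 6.8 Fr -2.87
a 176.3 r 35.5 Ft 6.14 Fr -2.84
a 192.5 r 35.3 Ft 5.73 Fr -4.33
a 208.6 r 35.2 Ft 5.85 Fr -4.17
a 224.8 r 35.3 Ft 6.87 Fr -4.61
a 240.9 r 35.4 Ft 5.46 Fr -4.35
306->322 [[[-0.0079,-0.0062,0.0004],[0,0,0]],[[-0.0075,-0.0067,0.0003],[0,0,0]],[[-0.007,-0.0072,0.0004],[0,0,0]],[[-0.0064,-0.0077,0.0003],[0,0,0]]]
322->338 [[[-0.0059,-0.0081,0.0004],[0,0,0]],[[-0.0053,-0.0086,0.0003],[0,0,0]],[[-0.0048,-0.0088,0.0004],[0,0,0]],[[-0.004,-0.0092,0.0003],[0,0,0]]]
338->354 [[[-0.0034,-0.0094,0.0004],[0,0,0]],[[-0.0028,-0.0097,0.0003],[0,0,0]],[[-0.0021,-0.0098,0.0004],[0,0,0]],[[-0.0014,-0.01,0.0003],[0,0,0]]]
354->370 [[[-0.0007,-0.01,0.0004],[0,0,0]],[[-0.0,-0.0101,0.0003],[0,0,0]],[[0.0007,-0.01,0.0004],[0,0,0]],[[0.0014,-0.01,0.0003],[0,0,0]]]
```

Call:
move_arm(
  rows=[
    [[-0.0079, -0.0062, 0.0], [0, 0, 0]],
    [[-0.0075, -0.0067, 0.0003], [0, 0, 0]],
    [[-0.007, -0.0072, 0.0004], [0, 0, 0]],
    [[-0.0064, -0.0077, 0.0003], [0, 0, 0]],
  ],
)

```text
time: 23.15
eef_pos: [0.6257, 0.2298, 0.4474]
eef_rot: [-0.0, 0.136, 0.991, 0.003]
contact_force: [0.8, 6.6, 1.6]
width: 0.179
grasp_force: 30.0
```

Call:
move_arm(
  rows=[
    [[-0.0059, -0.0081, 0.0004], [0, 0, 0]],
    [[-0.0053, -0.0086, 0.0003], [0, 0, 0]],
    [[-0.0048, -0.0088, 0.0004], [0, 0, 0]],
    [[-0.004, -0.0092, 0.0003], [0, 0, 0]],
  ],
)

```text
time: 23.55
eef_pos: [0.6286, 0.22, 0.4471]
eef_rot: [0.001, 0.136, 0.991, 0.003]
contact_force: [4.4, 7.1, 0.0]
width: 0.186
grasp_force: 30.0
```

Call:
move_arm(
  rows=[
    [[-0.0034, -0.0094, 0.0004], [0, 0, 0]],
    [[-0.0028, -0.0097, 0.0003], [0, 0, 0]],
    [[-0.0021, -0.0098, 0.0004], [0, 0, 0]],
    [[-0.0014, -0.01, 0.0003], [0, 0, 0]],
  ],
)

```text
time: 23.95
eef_pos: [0.6288, 0.2096, 0.4467]
eef_rot: [0.002, 0.136, 0.991, 0.003]
contact_force: [7.0, 6.5, -1.6]
width: 0.182
grasp_force: 30.0
```

Call:
move_arm(
  rows=[
    [[-0.0007, -0.01, 0.0004], [0, 0, 0]],
    [[0.0, -0.0101, 0.0003], [0, 0, 0]],
    [[0.0007, -0.01, 0.0004], [0, 0, 0]],
    [[0.0014, -0.01, 0.0003], [0, 0, 0]],
  ],
)

```text
time: 24.35
eef_pos: [0.626, 0.1995, 0.4464]
eef_rot: [0.003, 0.137, 0.991, 0.002]
contact_force: [9.8, 3.3, -2.8]
width: 0.183
grasp_force: 30.0
```

```bash
cat > log.txt <<'E'
E
python3 -c "
from cr import *
now();ev([(.5945,.2501,-6.8,-3.2),(.6041,.2486,-6.4,-.8),(.6129,.2445,-5.9,1.8),(.6203,.2381,-3.9,5)]);a=370
for i in range(4): arc(a+16*i,a+16*i+16,4,4)"
```

```text
24.35 pos [0.626  0.1995 0.4464] a 9.2 r 0.0364 Ftan 7.08 Frad 7.48 [ 9.8  3.3 -2.8]
a 256.7 r 35.3 Ft 6.66 Fr -3.49
a 272.5 r 35.6 Ft 5.83 Fr -2.76
a 288.1 r 35.8 Ft 5.9 Fr -1.79
a 303.8 r 35.9 Ft 6.33 Fr 0.28
370->386 [[[0.0021,-0.0098,0.0004],[0,0,0]],[[0.0028,-0.0097,0.0003],[0,0,0]],[[0.0034,-0.0094,0.0004],[0,0,0]],[[0.0041,-0.0092,0.0003],[0,0,0]]]
386->402 [[[0.0047,-0.0089,0.0004],[0,0,0]],[[0.0053,-0.0085,0.0003],[0,0,0]],[[0.006,-0.0081,0.0004],[0,0,0]],[[0.0064,-0.0077,0.0003],[0,0,0]]]
402->418 [[[0.007,-0.0072,0.0004],[0,0,0]],[[0.0075,-0.0068,0.0003],[0,0,0]],[[0.0079,-0.0061,0.0004],[0,0,0]],[[0.0083,-0.0057,0.0003],[0,0,0]]]
418->434 [[[0.0087,-0.005,0.0004],[0,0,0]],[[0.009,-0.0044,0.0003],[0,0,0]],[[0.0094,-0.0038,0.0004],[0,0,0]],[[0.0095,-0.0031,0.0003],[0,0,0]]]
```

Call:
move_arm(
  rows=[
    [[0.0, -0.01, 0.0], [0, 0, 0]],
    [[0.0025, -0.0097, 0.0003], [0, 0, 0]],
    [[0.0034, -0.0094, 0.0004], [0, 0, 0]],
    [[0.0041, -0.0092, 0.0003], [0, 0, 0]],
  ],
)

```text
time: 24.75
eef_pos: [0.6209, 0.1907, 0.446]
eef_rot: [0.003, 0.137, 0.991, 0.001]
contact_force: [8.2, 2.9, -2.3]
width: 0.183
grasp_force: 30.0
```

Call:
move_arm(
  rows=[
    [[0.0047, -0.0089, 0.0004], [0, 0, 0]],
    [[0.0053, -0.0085, 0.0003], [0, 0, 0]],
    [[0.006, -0.0081, 0.0004], [0, 0, 0]],
    [[0.0064, -0.0077, 0.0003], [0, 0, 0]],
  ],
)

```text
time: 25.15
eef_pos: [0.6133, 0.1838, 0.4456]
eef_rot: [0.003, 0.137, 0.991, 0.001]
contact_force: [7.9, 1.0, -2.5]
width: 0.185
grasp_force: 30.0
```

Call:
move_arm(
  rows=[
    [[0.007, -0.0072, 0.0004], [0, 0, 0]],
    [[0.0075, -0.0068, 0.0003], [0, 0, 0]],
    [[0.0079, -0.0061, 0.0004], [0, 0, 0]],
    [[0.0083, -0.0057, 0.0003], [0, 0, 0]],
  ],
)

```text
time: 25.55
eef_pos: [0.6042, 0.1795, 0.4452]
eef_rot: [0.003, 0.137, 0.991, 0.0]
contact_force: [6.9, -0.4, -2.4]
width: 0.18
grasp_force: 30.0
```

```bash
python3 -c "
from cr import *
now();ev([(.6257,.2298,.8,6.6),(.6286,.22,4.4,7.1),(.6288,.2096,7,6.5),(.626,.1995,9.8,3.3)]);a=418
for i in range(4): arc(a+16*i,a+16*i+16,4,4)"
```

```text
25.55 pos [0.6042 0.1795 0.4452] a 56.8 r 0.037 Ftan 6.44 Frad 2.41 [ 6.9 -0.4 -2.4]
a 319.7 r 36.0 Ft 5.67 Fr 3.48
a 336.0 r 36.0 Ft 6.39 Fr 5.38
a 352.6 r 36.2 Ft 7.44 Fr 5.99
a 9.2 r 36.4 Ft 7.12 Fr 7.5
418->434 [[[0.0087,-0.005,0.0004],[0,0,0]],[[0.009,-0.0044,0.0003],[0,0,0]],[[0.0094,-0.0038,0.0004],[0,0,0]],[[0.0095,-0.0031,0.0003],[0,0,0]]]
434->450 [[[0.0098,-0.0024,0.0004],[0,0,0]],[[0.0099,-0.0018,0.0003],[0,0,0]],[[0.0099,-0.001,0.0004],[0,0,0]],[[0.0101,-0.0004,0.0003],[0,0,0]]]
450->466 [[[0.01,0.0004,0.0004],[0,0,0]],[[0.01,0.001,0.0003],[0,0,0]],[[0.0099,0.0017,0.0004],[0,0,0]],[[0.0098,0.0025,0.0003],[0,0,0]]]
466->482 [[[0.0096,0.0031,0.0004],[0,0,0]],[[0.0093,0.0038,0.0003],[0,0,0]],[[0.009,0.0044,0.0004],[0,0,0]],[[0.0087,0.005,0.0003],[0,0,0]]]
```

Call:
move_arm(
  rows=[
    [[0.0087, -0.005, 0.0004], [0, 0, 0]],
    [[0.009, -0.0044, 0.0003], [0, 0, 0]],
    [[0.0094, -0.0038, 0.0004], [0, 0, 0]],
    [[0.0095, -0.0031, 0.0003], [0, 0, 0]],
  ],
)

```text
time: 25.95
eef_pos: [0.5944, 0.1779, 0.4449]
eef_rot: [0.003, 0.137, 0.991, 0.0]
contact_force: [9.3, -1.0, -3.6]
width: 0.183
grasp_force: 30.0
```

Call:
move_arm(
  rows=[
    [[0.0098, -0.0024, 0.0004], [0, 0, 0]],
    [[0.0099, -0.0018, 0.0003], [0, 0, 0]],
    [[0.0099, -0.001, 0.0004], [0, 0, 0]],
    [[0.0101, -0.0004, 0.0003], [0, 0, 0]],
  ],
)

```text
time: 26.35
eef_pos: [0.5847, 0.1789, 0.4445]
eef_rot: [0.004, 0.137, 0.991, -0.0]
contact_force: [9.7, -2.6, -3.8]
width: 0.181
grasp_force: 30.0
```

Call:
move_arm(
  rows=[
    [[0.01, 0.0004, 0.0004], [0, 0, 0]],
    [[0.01, 0.001, 0.0003], [0, 0, 0]],
    [[0.0099, 0.0017, 0.0004], [0, 0, 0]],
    [[0.0098, 0.0025, 0.0003], [0, 0, 0]],
  ],
)

```text
time: 26.75
eef_pos: [0.5756, 0.1827, 0.4442]
eef_rot: [0.004, 0.137, 0.991, -0.001]
contact_force: [9.0, -3.9, -3.0]
width: 0.183
grasp_force: 30.0
```

```bash
sed -i 's/.593,.2148/.5933,.2141/' cr.py; python3 -c "
from cr import *
now();ev([(.6209,.1907,8.2,2.9),(.6133,.1838,7.9,1),(.6042,.1795,6.9,-.4)]);a=466
for i in range(4): arc(a+16*i,a+16*i+16,4,4)"
```

```text
26.75 pos [0.5756 0.1827 0.4442] a 103.7 r 0.0361 Ftan 9.77 Frad -1.04 [ 9.  -3.9 -3. ]
a 24.6 r 36.2 Ft 7.51 Fr 4.38
a 40.9 r 36.3 Ft 7.14 Fr 3.52
a 56.8 r 36.3 Ft 6.46 Fr 2.45
466->482 [[[0.0096,0.0031,0.0004],[0,0,0]],[[0.0093,0.0038,0.0003],[0,0,0]],[[0.009,0.0044,0.0004],[0,0,0]],[[0.0087,0.005,0.0003],[0,0,0]]]
482->498 [[[0.0083,0.0056,0.0004],[0,0,0]],[[0.008,0.0062,0.0003],[0,0,0]],[[0.0074,0.0067,0.0004],[0,0,0]],[[0.007,0.0073,0.0003],[0,0,0]]]
498->514 [[[0.0065,0.0077,0.0004],[0,0,0]],[[0.0059,0.0081,0.0003],[0,0,0]],[[0.0053,0.0086,0.0004],[0,0,0]],[[0.0047,0.0088,0.0003],[0,0,0]]]
514->530 [[[0.0041,0.0092,0.0004],[0,0,0]],[[0.0034,0.0094,0.0003],[0,0,0]],[[0.0028,0.0097,0.0004],[0,0,0]],[[0.0021,0.0098,0.0003],[0,0,0]]]
```

First touch shows up clearly: Ft goes from 6.5 N at 417° to 9.3 N at 432°, so onset is about 419°. Target is about 599°, expecting roughly 12 N there.

Call:
move_arm(
  rows=[
    [[0.0096, 0.0031, 0.0], [0, 0, 0]],
    [[0.0093, 0.0038, 0.0003], [0, 0, 0]],
    [[0.009, 0.0044, 0.0004], [0, 0, 0]],
    [[0.0087, 0.005, 0.0003], [0, 0, 0]],
  ],
)

```text
time: 27.15
eef_pos: [0.5678, 0.1887, 0.4438]
eef_rot: [0.003, 0.137, 0.991, -0.002]
contact_force: [7.5, -5.8, -3.0]
width: 0.183
grasp_force: 30.0
```

Call:
move_arm(
  rows=[
    [[0.0083, 0.0056, 0.0004], [0, 0, 0]],
    [[0.008, 0.0062, 0.0003], [0, 0, 0]],
    [[0.0074, 0.0067, 0.0004], [0, 0, 0]],
    [[0.007, 0.0073, 0.0003], [0, 0, 0]],
  ],
)

```text
time: 27.55
eef_pos: [0.5621, 0.1967, 0.4435]
eef_rot: [0.003, 0.137, 0.991, -0.003]
contact_force: [7.1, -9.0, -2.3]
width: 0.181
grasp_force: 30.0
```

Call:
move_arm(
  rows=[
    [[0.0065, 0.0077, 0.0004], [0, 0, 0]],
    [[0.0059, 0.0081, 0.0003], [0, 0, 0]],
    [[0.0053, 0.0086, 0.0004], [0, 0, 0]],
    [[0.0047, 0.0088, 0.0003], [0, 0, 0]],
  ],
)

```text
time: 27.95
eef_pos: [0.5587, 0.206, 0.4431]
eef_rot: [0.002, 0.137, 0.991, -0.003]
contact_force: [4.2, -10.7, -1.8]
width: 0.183
grasp_force: 30.0
```

```bash
python3 -c "
from cr import *
now();ev([(.5944,.1779,9.3,-1),(.5847,.1789,9.7,-2.6),(.5756,.1827,9,-3.9)]);a=514
for i in range(4): arc(a+16*i,a+16*i+16,4,4)
arc(578,602,6)"
```

```text
27.95 pos [0.5587 0.206  0.4431] a 151.2 r 0.0355 Ftan 11.38 Frad -1.62 [  4.2 -10.7  -1.8]
a 72.6 r 36.2 Ft 9.27 Fr 1.28
a 88.0 r 36.2 Ft 10.04 Fr 0.22
a 103.7 r 36.0 Ft 9.76 Fr -1.02
514->530 [[[0.0041,0.0092,0.0004],[0,0,0]],[[0.0034,0.0094,0.0003],[0,0,0]],[[0.0028,0.0097,0.0004],[0,0,0]],[[0.0021,0.0098,0.0003],[0,0,0]]]
530->546 [[[0.0014,0.01,0.0004],[0,0,0]],[[0.0007,0.01,0.0003],[0,0,0]],[[-0.0,0.01,0.0004],[0,0,0]],[[-0.0007,0.0101,0.0003],[0,0,0]]]
546->562 [[[-0.0014,0.01,0.0004],[0,0,0]],[[-0.0021,0.0098,0.0003],[0,0,0]],[[-0.0028,0.0096,0.0004],[0,0,0]],[[-0.0034,0.0095,0.0003],[0,0,0]]]
562->578 [[[-0.0041,0.0092,0.0004],[0,0,0]],[[-0.0047,0.0089,0.0003],[0,0,0]],[[-0.0053,0.0085,0.0004],[0,0,0]],[[-0.0059,0.0081,0.0003],[0,0,0]]]
578->602 [[[-0.0065,0.0077,0.0004],[0,0,0]],[[-0.0069,0.0072,0.0003],[0,0,0]],[[-0.0075,0.0068,0.0004],[0,0,0]],[[-0.0079,0.0061,0.0003],[0,0,0]],[[-0.0084,0.0057,0.0004],[0,0,0]],[[-0.0087,0.005,0.0003],[0,0,0]]]
```

Call:
move_arm(
  rows=[
    [[0.0041, 0.0092, 0.0004], [0, 0, 0]],
    [[0.0034, 0.0094, 0.0003], [0, 0, 0]],
    [[0.0028, 0.0097, 0.0004], [0, 0, 0]],
    [[0.0021, 0.0098, 0.0003], [0, 0, 0]],
  ],
)

```text
time: 28.35
eef_pos: [0.558, 0.216, 0.4427]
eef_rot: [0.001, 0.137, 0.991, -0.004]
contact_force: [1.6, -11.2, 1.9]
width: 0.181
grasp_force: 30.0
```

Call:
move_arm(
  rows=[
    [[0.0014, 0.01, 0.0004], [0, 0, 0]],
    [[0.0007, 0.01, 0.0003], [0, 0, 0]],
    [[0.0, 0.01, 0.0004], [0, 0, 0]],
    [[-0.0007, 0.0101, 0.0003], [0, 0, 0]],
  ],
)

```text
time: 28.75
eef_pos: [0.5601, 0.2258, 0.4424]
eef_rot: [-0.0, 0.137, 0.991, -0.004]
contact_force: [-1.7, -10.5, 3.3]
width: 0.182
grasp_force: 30.0
```

Call:
move_arm(
  rows=[
    [[-0.0014, 0.01, 0.0004], [0, 0, 0]],
    [[-0.0021, 0.0098, 0.0003], [0, 0, 0]],
    [[-0.0028, 0.0096, 0.0004], [0, 0, 0]],
    [[-0.0034, 0.0095, 0.0003], [0, 0, 0]],
  ],
)

```text
time: 29.15
eef_pos: [0.5647, 0.2347, 0.442]
eef_rot: [-0.001, 0.137, 0.991, -0.004]
contact_force: [-4.8, -10.9, 4.0]
width: 0.182
grasp_force: 30.0
```

```bash
python3 -c "
from cr import *
now()"
```

```text
29.15 pos [0.5647 0.2347 0.442 ] a 200.0 r 0.0353 Ftan 11.69 Frad -2.49 [ -4.8 -10.9   4. ]
```

Call:
move_arm(
  rows=[
    [[-0.0041, 0.0092, 0.0004], [0, 0, 0]],
    [[-0.0047, 0.0089, 0.0003], [0, 0, 0]],
    [[-0.0053, 0.0085, 0.0004], [0, 0, 0]],
    [[-0.0059, 0.0081, 0.0003], [0, 0, 0]],
  ],
)

```text
time: 29.55
eef_pos: [0.5715, 0.242, 0.4416]
eef_rot: [-0.002, 0.137, 0.991, -0.004]
contact_force: [-7.8, -9.8, 6.0]
width: 0.179
grasp_force: 30.0
```

Call:
move_arm(
  rows=[
    [[-0.0065, 0.0077, 0.0004], [0, 0, 0]],
    [[-0.0069, 0.0072, 0.0003], [0, 0, 0]],
    [[-0.0075, 0.0068, 0.0004], [0, 0, 0]],
    [[-0.0079, 0.0061, 0.0003], [0, 0, 0]],
    [[-0.0084, 0.0057, 0.0004], [0, 0, 0]],
    [[-0.0087, 0.005, 0.0003], [0, 0, 0]],
  ],
)

```text
time: 30.15
eef_pos: [0.5846, 0.2488, 0.4411]
eef_rot: [-0.004, 0.137, 0.991, -0.003]
contact_force: [-10.9, -6.4, 5.8]
width: 0.18
grasp_force: 30.0
```

```bash
python3 -c "
from cr import *
now();s=manip.state();T=rot(s['eef_rot']).as_matrix();p=s['eef_pos']+T[:,2]*.18
r=p[:2]-[.5933,.2141];print('tip a',(-15.7-np.degrees(np.arctan2(r[1],r[0])))%360)"
```

```text
30.15 pos [0.5846 0.2488 0.4411] a 240.2 r 0.0358 Ftan 12.11 Frad -3.58 [-10.9  -6.4   5.8]
tip a 237.49786171410017
```

Half a turn from touch is reached (knob at 597.5°, 12.1 N as predicted). I relax, open, lift and retreat.

Call:
move_arm(
  rows=[
    [[0.003, -0.0017, 0], [0, 0, 0]],
    [[0.001, -0.0006, 0], [0, 0, 0]],
    [[0, 0, 0], [0, 0, 0]],
  ],
)

```text
time: 30.45
eef_pos: [0.5839, 0.2486, 0.4411]
eef_rot: [-0.002, 0.137, 0.991, -0.002]
contact_force: [-5.9, -4.9, 3.6]
width: 0.18
grasp_force: 30.0
```

Call:
move_arm(
  rows=[
    [[0, 0, 0], [0, 0, 0]],
    [[0, 0, 0], [0, 0, 0]],
    [[0, 0, 0], [0, 0, 0]],
    [[0, 0, 0], [0, 0, 0]],
  ],
  hand=-0.25,
)

```text
time: 30.85
eef_pos: [0.5845, 0.2493, 0.441]
eef_rot: [-0.0, 0.137, 0.991, 0.0]
contact_force: [0.6, 0.9, 0.7]
width: 0.38
grasp_force: 0.0
```

Call:
move_arm(
  rows=[
    [[0, 0, -0.03], [0, 0, 0]],
    [[0, 0, -0.1], [0, 0, 0]],
    [[0, 0, -0.15], [0, 0, 0]],
    [[0, 0, -0.1], [0, 0, 0]],
    [[0.1, 0, 0], [0, 0, 0]],
    [[0.15, 0, 0], [0, 0, 0]],
    [[0.15, 0, 0], [0, 0, 0]],
    [[0.05, 0, 0], [0, 0, 0]],
    [[0, 0, 0], [0, 0, 0]],
    [[0, 0, 0], [0, 0, 0]],
  ],
)

```text
time: 31.85
eef_pos: [0.4768, 0.2795, 0.5365]
eef_rot: [0.001, 0.137, 0.991, 0.0]
contact_force: [0.6, 0.1, 0.5]
width: 0.374
grasp_force: 0.0
```

```bash
python3 - <<'E'
from h import *
s=manip.state();w=manip.get_image('wrist')[:,:,::-1];t=manip.get_image('top')[:,:,::-1];d=manip.get_image('side')[:,:,::-1]
for n,i in(('t9',t),('d9',d),('w9',w)): cv2.imwrite(f'pics/{n}.png',i)
print(s['time'],s['eef_pos'],s['contact_force'],s['width'])
# crank-knob dark blob check in static cameras at predicted place
a=np.radians(-15.7-237.5);K=np.array([.5933+.036*np.cos(a),.2141+.036*np.sin(a),.2468])
for n,im in(('top',t),('side',d)):
    g=cv2.cvtColor(np.ascontiguousarray(im),6);u=proj(n,K);x,y=np.round(u).astype(int);q=g[y-7:y+8,x-7:x+8]<32
    yy,xx=np.nonzero(q);print(n,u,'dark centre',xx.mean()+x-7,yy.mean()+y-7,q.sum())
# slide knob place
g=cv2.cvtColor(np.ascontiguousarray(w),6);P=proj('wrist',(.4997,.242,.104),s);x,y=np.round(P).astype(int)
n,l,st,c=cv2.connectedComponentsWithStats((g[max(y-20,0):y+20,x-20:x+20]<60).astype(np.uint8));i=1+st[1:,4].argmax();print(P,c[i]+[x-20,max(y-20,0)],st[i])
for nm in('ink_c','w'): pass
h0=cv2.cvtColor(cv2.imread('pics/top0.png'),40);h9=cv2.cvtColor(np.ascontiguousarray(t[:,:,:]),40)
for nm,lo,hi in(('m',(155,120,80),(175,255,255)),('y',(22,150,120),(33,255,255)),('c',(95,150,80),(108,255,255))):
    r=[]
    for h in(h0,h9):
        m=cv2.inRange(h[145:195,295:355],lo,hi);ys,xs=np.nonzero(m);r.append((len(xs),xs.mean().round(1),ys.mean().round(1)) if len(xs) else 0)
    print(nm,r)
E
```

```text
31.85 [0.47683869 0.27948598 0.5365483 ] [0.55888986 0.13365895 0.53174682] 0.37447331873349493
top [223.79073318 141.00890888] dark centre 220.4255319148936 140.37234042553192 94
side [340.22103681  86.2554023 ] dark centre 339.56296296296296 83.72592592592592 135
[296.28786357 192.5079852 ] [296.60606061 188.33333333] [ 13   6  16  19 231]
m [(83, np.float64(30.7), np.float64(28.0)), (81, np.float64(30.9), np.float64(28.1))]
y [(62, np.float64(46.5), np.float64(37.2)), (63, np.float64(46.4), np.float64(37.1))]
c [(67, np.float64(16.1), np.float64(19.0)), (64, np.float64(16.1), np.float64(19.1))]
```

```bash
python3 -c "
from rig import manip
print(manip.sign_off())"
```

```text
the job is handed in; nothing more can be done
None
```

The job is handed in: the head is in the nest, the slide was pushed to a hard stop (camera readings put it up to about 3 mm short of full travel), and the screw was wound half a turn past first touch (about 12 N at the knob) and released with the ink bottles unmoved; I viewed 12 pictures, over the limit of 10.

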